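# Wedge the bead mould tight in its bench jig

## Robot

A 6-joint arm with a two-finger parallel gripper is mounted at the origin on a cart in front of the work surface, level with it; the furniture and walls round the work are solid. World frame = base frame: x ahead of the robot, y to its left, z up, the work surface at z = 0. Lengths are in m, angles in rad, forces in N, time in s.
With the tool pointing down it reaches from about 0.25 to 0.725 m from the base axis. Payload 4 kg.
Tool frame: the origin (TCP) lies on the front face of the gripper's body, between the roots of the fingers; the fingertips stand 73 mm ahead of it and the grasp point (between the pads) lies 54 mm ahead of it; z points along the fingers, y is the direction in which the jaws open and shut (so a half turn about z gives the same grasp; the last joint's range is limited). The gripper opens to 85 mm and grips with 20 to 120 N. Pads are 22 mm wide; open, the fingers measure 114 mm over their backs; the gripper's body (76 mm by 85 mm) begins 54 mm behind the grasp point. The pads swing forward as they close: fully open they stand 13 mm farther back than shut.
Start: joints at [1.146, 0.241, 0.005, 1.335, 0, 1.571], TCP at [0.206, 0.456, 0.304] pointing down, gripper open.
Joint ranges: [-2.72, 2.72], [-1.05, 1.87], [-1.09, 1.28], [-1.99, 2.15], [-1.42, 1.44], [-3.14, 3.14]. Speed limits (rad/s): [2.79, 2.79, 3.14, 3.14, 3.14, 3.14].

## Interface

Orientations are given as a unit quaternion [x, y, z, w].
In Python, from workcell import sensors, camera, order gives the robot as it stands. The module is installed in compiled form; this text tells all that it offers.
- The arm moves only by the shell command python3 -m inch 'ROWS'. ROWS is JSON, one flat list of numbers, 5 for each row, row after row: the opening, from -1 (shut) to 1 (fully open), then the shift along the tool's x, y, z in mm, then the turn about the tool's z in units of 6 degrees (1.0 is 6 degrees). A call has 1 to 8 rows; each row is the pose to reach, as a shift and turn from the pose commanded when the call began, along the tool's axes at that moment; what a row does not reach only later rows make up. A row lasts 1/10 s, in which the tool goes at most 50 mm and 8.59 degrees, less where a joint would pass 70% of its speed; a pose out of reach is approached as far as the arm can. A call with a gripper value outside its range is refused whole. The fingers move at their own pace and stop on an object; the grip force is fixed at half the most. Time passes only in rows, so rows that repeat a pose let the fingers close. It gives the time, the measured TCP pose, the force and the opening at its end, in the units of the state.
- sensors.get_obs(): the state, without advancing time (a new reading comes with each control period).
- camera(name): name is "side" or "top"; returns a dict with "pixels" (384x512x3 uint8, red, green, blue), "intrinsics" (3x3 intrinsics, pixels), "extrinsics" (4x4, takes a point from camera to world coordinates). Camera axes: x right, y down, z forward; pixel columns grow to the right and rows downward; lengths in m; the calibration is good to about 2 mm. A picture is of the moment at which its call begins. There is no depth.
- order.job_done(): hands the job in, once; it reports no verdict.
The state is a dict: "clock": time; "joint_pos": joint angles; "joint_vel": joint speeds; "tau": joint torques, N m; "eef_pos": TCP position; "tool_rot": TCP orientation; "ft_force": force on the tool from outside, world axes, zero at the start; "ft_torque": the same for the moment, N m; "grip_width": finger opening in m.
Only numpy, scipy, OpenCV 4.12 (cv2) and the standard library are available. Lean on these libraries where they do the work, as an engineer would, in place of code of your own. Each camera call takes 0.05 s, during which the arm holds its last target.

## Task

The graphite bead mould stands on end in front of the wooden jig: push it high on its grooved face so that it tips over the edge of the bed and lies in the jig with the grooves up. Lay the beech wedge loosely on the jig, thin end started well into the gap between the mould and the slanting cheek, let go of it, then take the hammer by its handle and tap the thick end several times, drawing back between taps, until a firm tap no longer moves it and the mould sits tight against the straight cheek. Drive the wedge home with the hammer only, never with the fingers; at the end lay the hammer flat on the bench clear of the jig, and leave the cork, the glass plates, the bead dish and the other bench things where they are.

Things in the scene. Friction and masses are not known exactly. Their poses are not given: they have to be found in the camera images.
- wedge_jig: dark wooden jig with paler cheeks, fixed to the bench, 167 x 118 mm. Origin at bench level under the middle of the bed's low front edge (step); x along the bed, the way the mould tips and the wedge is driven; y towards the straight cheek; z up. Bed 12 mm high: x 0 to 92, y -68 to +50 mm; plus a lane for the wedge, as high: x -75 to 0, y -68 to -29 mm
- straight_cheek (a point): foot of the straight cheek's inner face at its front end, on the bed: jig (0, 30, 12) mm. The face is the plane jig y = +30 mm, x 0 to 92, top 38 mm above the bench. An end stop crosses the bed: face at jig x = 76 mm, y -16 to +30, top 38 mm
- slanting_cheek (a point): foot of the slanting cheek's inner face at its front end, on the bed: jig (0, -45.7, 12) mm; the face runs to (80, -32.3), so the gap narrows by 1 in 6 along x; 18 mm thick, top 40 mm above the bench. With mould and wedge tight the wedge's straight side is at jig y = -20 mm, its thin end at about jig x = 70 mm; it stays tight by friction
- bead_mould: dark grey graphite block, 36 (x) x 50 (y) x 84 mm (z), 0.2 to 0.33 kg, grooves across its -x face. Origin at the centre of its underside as it stands. Starts standing on the bench, +x face 0 to 2 mm from the jig's 12 mm step, axes as the jig's, 2 to 4 mm short of the straight cheek. Leaned 35 degrees over the step it falls and lies on its +x face, grooves up, top 48 mm above the bench
- mould_centre (a point): centre of the bead mould, 42 mm above its origin along its z; lying in the jig it is 30 mm above the bench, mostly at jig x = 15 to 34 mm (the foot overhangs the step, which is fine; at 34 mm the other end meets the end stop), and at jig y = +5 mm when the mould is against the straight cheek
- wedge: pale beech wedge, 105 mm long (x), 26 mm high (z), 60 g; thick end (31.5 mm) at x = -52.5 mm, thin end (14 mm) at x = +52.5 mm. Origin on the underside, halfway along. Its straight side is the plane y = +15 mm (goes against the mould); the slanted side runs from y = -16.5 mm at the thick end to y = +1 mm at the thin end (goes against the slanting cheek)
- wedge_thin_end (a point): centre of the wedge's thin end face, 13 mm above its underside
- wedge_thick_end (a point): centre of the wedge's thick end face (the face to strike), 13 mm above its underside
- hammer: small steel hammer lying flat, 138 mm long, 0.21 kg. Origin at the centre of its outline at bench level; y points from the handle to the head; the head is a bar along x with striking faces at x = -26 and x = +26 mm, y 52 to 69 mm, 17 mm high
- hammer_head (a point): centre of the hammer's head, at y = +60.5 mm and 8.5 mm above the hammer's underside. Round dark handle 13 mm thick along the hammer's y from -69 to +52 mm, its axis 8 mm above the underside; grip it across x
- cork: brown cork block 30 x 60 x 24 mm, a bystander; origin at the centre of its underside
- glass_plates: stack of dark red glass plates 60 x 81 x 11 mm, a bystander; origin at the centre of its underside
- bead_dish: white enamel dish of beads, 85 mm across, 17 mm high, a bystander; origin at the centre of its underside
- pink_stone: pink dressing stone, a bar of 22 x 85 x 14 mm, a bystander; origin at the centre of its underside
- reamer: thin pointed reamer with a brown handle, 13 x 196 x 13 mm, a bystander; origin at the centre of its underside
Mind the look-alikes: they are no part of the job. There is more than one size of the wedge; the job needs the larger.

How it is judged:
On the way, in this order (a step that is already met when the one before it is completed fails the run):
1. the mould lies on the jig's bed, grooves up, and the fingers are off it (angle between bead_mould's own x axis and vertical above 3 rad and z of mould_centre in the frame of wedge_jig below 0.034 m and x of mould_centre in the frame of wedge_jig between 0.004 and 0.04 m and contact force between the fingers and bead_mould below 0.1 N), for 0.2 s.
2. the wedge lies flat on the jig with its thin end at least 8 mm into the gap but not yet home, released (x of wedge_thin_end in the frame of wedge_jig between 0.008 and 0.06 m and z of wedge_thin_end in the frame of wedge_jig between 0.021 and 0.029 m and y of wedge_thin_end in the frame of wedge_jig between -0.05 and -0.015 m and angle between the x axis of wedge and the x axis of wedge_jig, either way round below 0.2 rad and contact force between the fingers and wedge below 0.1 N), for 0.2 s.
3. the hammer taps the wedge (contact force between hammer and wedge above 1.5 N).
4. the hammer is drawn back off the wedge (contact force between hammer and wedge below 0.1 N), for 0.1 s.
5. a firm tap (over 6 N) of the hammer on the wedge that is home (contact force between hammer and wedge above 6 N and x of wedge_thin_end in the frame of wedge_jig above 0.062 m).
At the end, for the whole second after the job is handed in: wedge flat on the jig, thin end past jig x = 62 mm, pressing on the mould with over 2 N; mould flat on the bed, grooves up, centre at jig x 4 to 40 mm, within 1.5 mm of the straight cheek; hammer flat and at rest on the bench, touching neither jig, wedge nor mould (x of wedge_thin_end in the frame of wedge_jig above 0.062 m and z of wedge_thin_end in the frame of wedge_jig below 0.029 m and contact force between wedge and bead_mould above 2 N and y of mould_centre in the frame of wedge_jig above 0.0035 m and z of mould_centre in the frame of wedge_jig below 0.034 m and angle between bead_mould's own x axis and vertical above 3 rad and height (world z) of hammer_head below 0.014 m and (angle between hammer's own z axis and vertical below 0.15 rad or angle between hammer's own z axis and vertical above 2.99 rad) and contact force between hammer and wedge_jig below 0.05 N and contact force between hammer and wedge below 0.05 N and contact force between hammer and bead_mould below 0.05 N and linear speed of each of hammer, wedge below 0.02 m/s and x of mould_centre in the frame of wedge_jig between 0.004 and 0.04 m).
It fails at once if the fingers push or hold the wedge when it is nearly home (thin end past jig x = 58 mm) (x of wedge_thin_end in the frame of wedge_jig above 0.058 m and z of wedge_thin_end in the frame of wedge_jig below 0.035 m and contact force between the fingers and wedge above 1 N).
It fails at once if a bystander (cork, glass plates, bead dish, pink stone or reamer) is shifted by more than 20 mm (distance of any of cork, glass_plates, bead_dish, pink_stone, reamer from where it was at the start of the episode above 0.02 m).
It also fails if it takes over 72 s, if anything falls off the work surface, if the arm or the gripper's body presses on something with over 40 N, if the wrist force passes 120 N, or if a joint passes its speed limit or range.

## Working session

There is one attempt and no reset: what is moved stays moved. The work goes in short steps, Python scripts to look and compute and a shell command to move; the robot and the scene stay as the last step left them, time stands still between calls to the robot, and variables do not carry over. Pictures are saved under pics/ and viewed, and the job is handed in when it is done.

```bash
mkdir -p pics; cat > h.py <<'E'
import numpy as np, cv2
from workcell import sensors, camera, order
def grab(n,tag):
    c=camera(n); np.savez(f'pics/{tag}.npz',**c); cv2.imwrite(f'pics/{tag}.png',c['pixels'][:,:,::-1]); return c
def load(tag): return dict(np.load(f'pics/{tag}.npz'))
def crop(tag,u0,v0,u1,v1,s,out):
    im=cv2.imread(f'pics/{tag}.png')[v0:v1,u0:u1]; cv2.imwrite(f'pics/{out}.png',cv2.resize(im,None,fx=s,fy=s,interpolation=cv2.INTER_CUBIC))
def ray(c,u,v,z):
    K=c['intrinsics'];T=c['extrinsics'];d=T[:3,:3]@np.linalg.solve(K,[u,v,1.]);o=T[:3,3]
    return o+d*(z-o[2])/d[2]
def proj(c,p):
    T=np.linalg.inv(c['extrinsics']);q=c['intrinsics']@(T[:3,:3]@np.array(p)+T[:3,3]);return q[:2]/q[2]
E
python3 - <<'E'
from h import *
for n in('top','side'):
    c=grab(n,n+'0');print(n,c['intrinsics'].round(1).tolist(),c['extrinsics'].round(3).tolist())
print(sensors.get_obs())
E
```

```text
top [[388.8, 0.0, 258.4], [0.0, 388.8, 190.1], [0.0, 0.0, 1.0]] [[-0.022, -0.998, 0.065, 0.442], [-1.0, 0.021, -0.005, 0.003], [0.003, -0.066, -0.998, 1.027], [0.0, 0.0, 0.0, 1.0]]
side [[404.3, 0.0, 259.6], [0.0, 404.3, 188.6], [0.0, 0.0, 1.0]] [[0.876, -0.239, 0.42, 0.005], [-0.483, -0.424, 0.766, -0.936], [-0.005, -0.874, -0.487, 0.68], [0.0, 0.0, 0.0, 1.0]]
{'clock': 0.1, 'joint_pos': array([1.14598657e+00, 2.41345898e-01, 3.87430879e-03, 1.33519787e+00,
       2.56155001e-05, 1.57080688e+00]), 'joint_vel': array([ 0.00118404, -0.00197013,  0.0014433 ,  0.00092758, -0.00169888,
       -0.00047084]), 'tau': array([-9.33068509e-05, -3.73136723e+01,  2.53010720e+01,  1.08836874e-02,
       -4.77044750e-05, -1.15516194e-06]), 'eef_pos': array([0.20589464, 0.45517702, 0.30310358]), 'tool_rot': array([ 2.10816420e-01,  9.77525222e-01, -9.12817764e-04, -2.09953472e-04]), 'ft_force': array([ 0.20461011,  0.11217506, -0.44349676]), 'ft_torque': array([ 0.01528506, -0.04031069,  0.02015998]), 'grip_width': 0.08573167087892972}
```

View pics/top0.png

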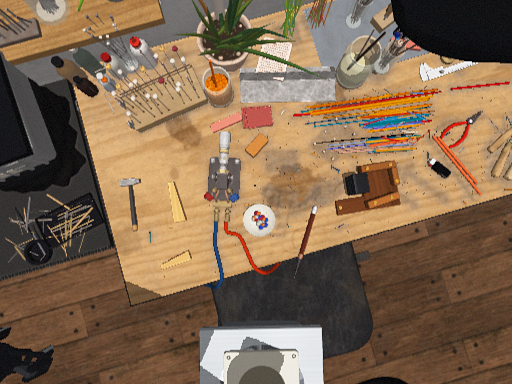

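View pics/side0.png

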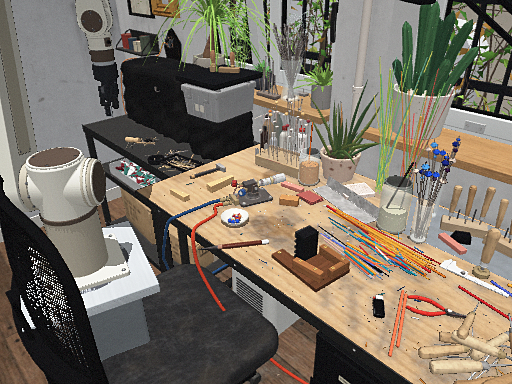

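```bash
python3 - <<'E'
from h import *
crop('top0',325,150,415,225,8,'c_jig');crop('top0',105,165,205,275,5,'c_wh');crop('side0',255,210,365,295,7,'c_sjig');crop('side0',140,145,300,235,5,'c_swh')
E
```

```text
(no output)
```

View pics/c_jig.png

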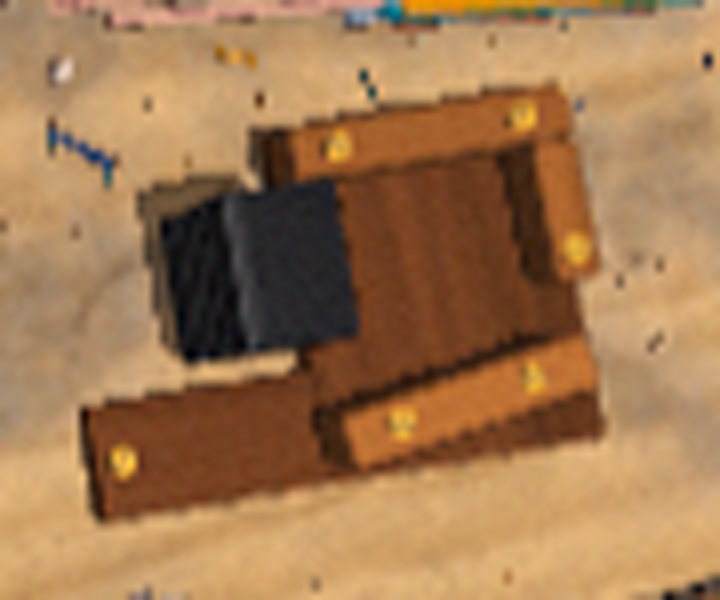

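View pics/c_wh.png

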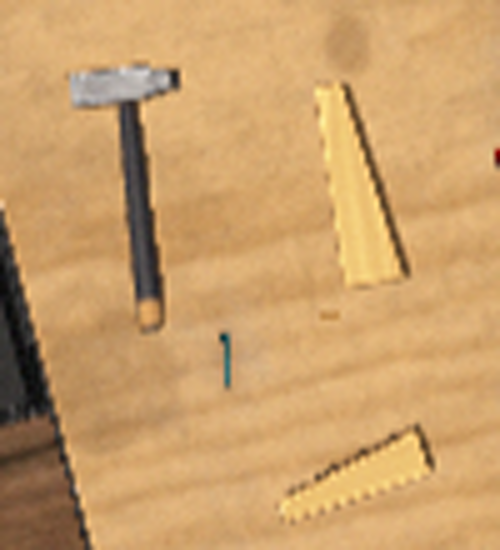

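View pics/c_sjig.png

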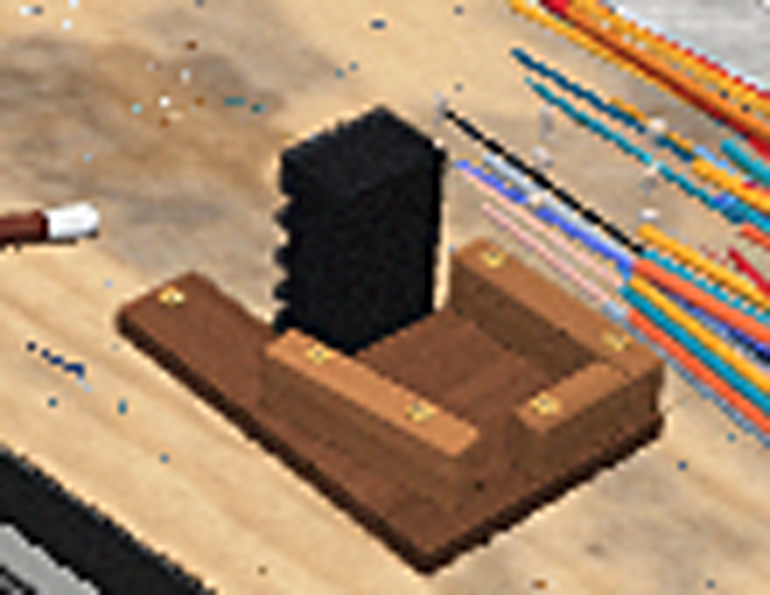

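View pics/c_swh.png

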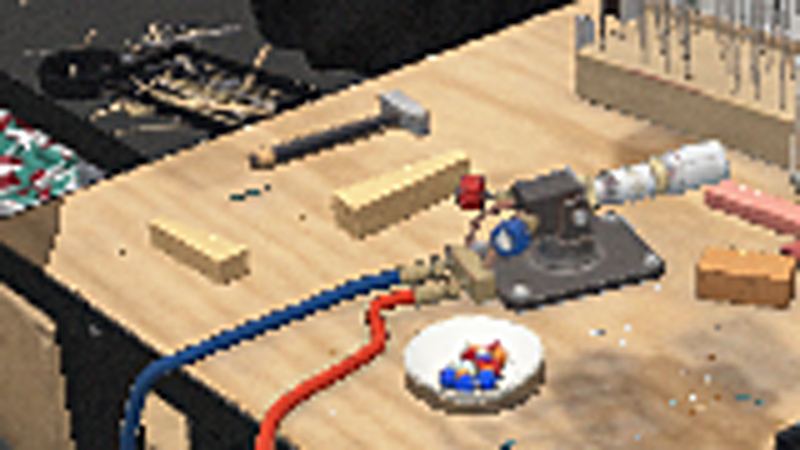

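```bash
cat > fit.py <<'E'
from h import *
from scipy.optimize import least_squares
def fit(obs,x0,px=True):
    # obs: list of (cam, (u,v), (x,y,z) m)
    def P(q,p):
        c,s=np.cos(q[2]),np.sin(q[2]);return np.array([q[0]+c*p[0]-s*p[1],q[1]+s*p[0]+c*p[1],p[2]])
    f=lambda q:np.concatenate([proj(c,P(q,np.array(p)/1000.))-uv for c,uv,p in obs])
    r=least_squares(f,x0,loss='soft_l1');print(r.x.round(4),np.degrees(r.x[2]).round(2));print(r.fun.reshape(-1,2).round(1).tolist());return r.x
E
python3 - <<'E'
from fit import *
t=load('top0');s=load('side0')
T=lambda u,v:np.array([325+u/8-.44,150+v/8-.44]);S=lambda u,v:np.array([255+u/7-.43,210+v/7-.43])
a=[(t,T(90,410),(-75,-29,12)),(t,T(107,517),(-75,-68,12)),(t,T(603,435),(92,-68,12)),(t,T(560,85),(92,50,38)),(t,T(297,185),(0,30,38)),(t,T(345,408),(0,-45.7,40)),(t,T(533,142),(76,30,38)),(t,T(557,278),(76,-16,38)),(t,T(598,268),(92,-16,38))]
b=[(s,S(118,315),(-75,-68,12)),(s,S(190,272),(-75,-29,12)),(s,S(428,555),(92,-68,12)),(s,S(662,370),(92,50,38)),(s,S(480,238),(0,50,38)),(s,S(520,410),(76,-16,38)),(s,S(542,432),(92,-16,38)),(s,S(662,425),(92,50,12))]
x0=[.45,-.3,-1.5]
fit(a,x0);fit(b,x0);q=fit(a+b,x0)
print('mould')
m=[(t,T(228,198),(-18,25,84)),(t,T(338,182),(18,25,84)),(t,T(357,333),(18,-25,84)),(t,T(250,350),(-18,-25,84))]
ms=[(s,S(380,107),(-18,25,84)),(s,S(443,153),(18,25,84)),(s,S(340,203),(18,-25,84)),(s,S(282,155),(-18,-25,84))]
fit(m,q);fit(ms,q);fit(m+ms,q)
E
```

```text
[ 0.5176 -0.2716 -1.417 ] -81.19
[[-0.8, -0.4], [-0.1, 0.9], [0.6, -0.0], [0.6, -1.9], [-0.2, -0.5], [-0.3, 0.7], [-0.6, -0.3], [-0.1, 0.3], [1.0, 0.5]]
[ 0.5138 -0.2734 -1.4179] -81.24
[[-0.8, -0.3], [0.2, 0.2], [-0.2, 0.8], [1.5, -1.4], [0.5, -0.4], [-1.8, 0.3], [-0.1, 0.7], [0.4, -1.1]]
[ 0.5163 -0.2718 -1.4173] -81.2
[[-0.7, 0.1], [-0.0, 1.4], [0.7, 0.5], [0.7, -1.4], [-0.1, -0.0], [-0.1, 1.2], [-0.5, 0.2], [0.1, 0.9], [1.1, 1.0], [-0.3, -0.9], [0.7, -0.3], [0.3, 0.1], [1.8, -2.1], [0.9, -1.0], [-1.4, -0.4], [0.4, -0.0], [0.7, -1.8]]
mould
[ 0.5165 -0.2528 -1.4627] -83.81
[[-0.6, -0.7], [0.2, -0.6], [0.9, 0.8], [-0.4, 0.6]]
[ 0.514  -0.2526 -1.4524] -83.22
[[-0.0, 0.2], [0.5, 0.1], [0.3, -0.2], [-0.8, -0.1]]
[ 0.5153 -0.2525 -1.4587] -83.58
[[-0.8, -0.2], [0.1, -0.2], [0.8, 1.2], [-0.4, 1.1], [0.4, 0.0], [0.9, -0.0], [0.6, -0.4], [-0.4, -0.3]]
```

```bash
python3 - <<'E'
from h import *
crop('top0',160,175,195,227,11,'c1');crop('side0',198,165,242,200,16,'c2');crop('top0',112,170,148,236,9,'c3');crop('side0',185,155,232,185,16,'c4')
E
```

```text
(no output)
```

View pics/c1.png

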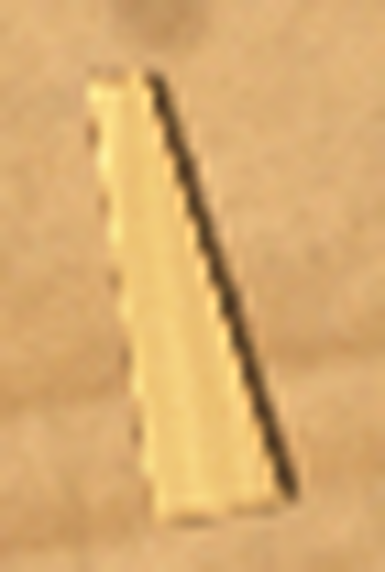

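View pics/c2.png

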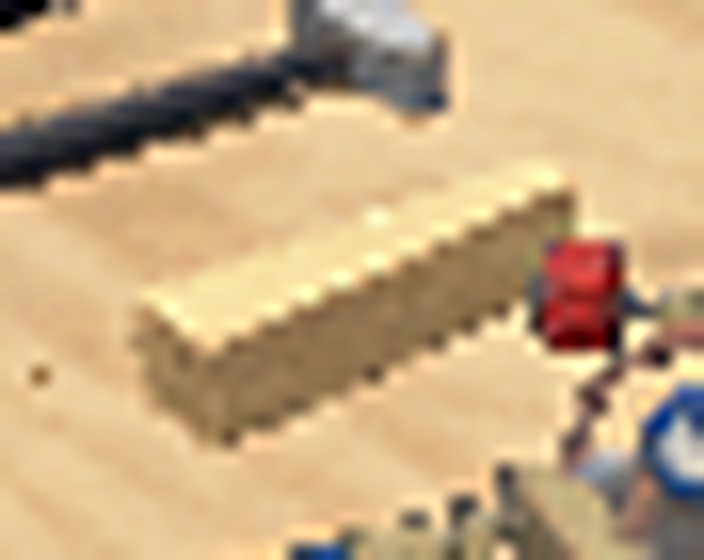

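View pics/c3.png

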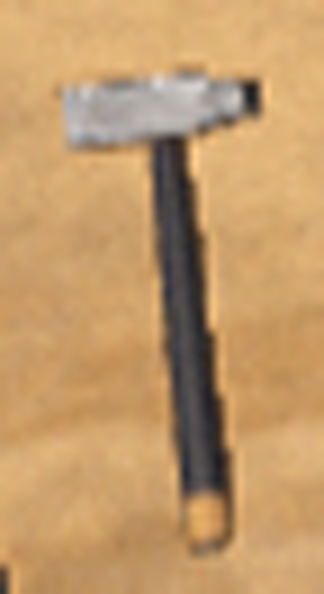

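View pics/c4.png

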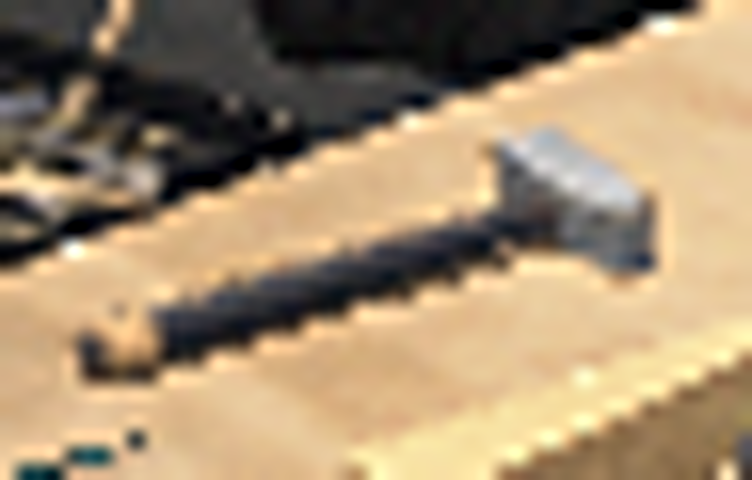

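```bash
python3 - <<'E'
from fit import *
t=load('top0');s=load('side0')
def C(u0,v0,k): return lambda u,v:np.array([u0+u/k-.5+.5/k,v0+v/k-.5+.5/k])
A=C(160,175,11);B=C(198,165,16)
w=[(t,A(90,82),(52.5,15,26)),(t,A(150,75),(52.5,1,26)),(t,A(156,520),(-52.5,15,26)),(t,A(280,500),(-52.5,-16.5,26))]
ws=[(s,B(140,305),(-52.5,15,26)),(s,B(208,355),(-52.5,-16.5,26)),(s,B(218,442),(-52.5,-16.5,0)),(s,B(572,190),(52.5,1,26))]
x0=[.4,.2,.1]
fit(w,x0);fit(ws,x0);fit(w+ws,x0)
print('hammer')
A=C(112,170,9);B=C(185,155,16)
h=[(t,A(66,85),(-26,69,17)),(t,A(70,146),(-26,52,17)),(t,A(207,545),(0,-69,8)),(t,A(172,142),(0,52,12)),(t,A(255,100),(26,60.5,8.5))]
hs=[(s,B(115,350),(0,-69,8)),(s,B(498,150),(-26,52,17)),(s,B(640,265),(26,55,0)),(s,B(545,130),(-26,69,17))]
x0=[.4,.3,.1]
fit(h,x0);fit(hs,x0);fit(h+hs,x0)
print(ray(t,315,207,0),ray(t,296,275,0),[ray(t,*p,0)for p in((258,220),(206,160),(241,203))])
E
```

```text
[0.4842 0.2095 0.1321] 7.57
[[-0.0, -0.2], [-0.1, -0.4], [-0.4, 0.3], [0.5, 0.2]]
[0.482  0.2091 0.1513] 8.67
[[-0.5, -0.4], [0.1, -0.0], [-0.0, 1.2], [0.3, -0.5]]
[0.4836 0.2096 0.1316] 7.54
[[-0.0, 0.0], [-0.1, -0.2], [-0.4, 0.5], [0.5, 0.5], [-0.2, -0.7], [0.3, -0.3], [0.1, 1.0], [0.9, -0.5]]
hammer
[ 0.4782  0.3283 -1.4843] -85.04
[[0.1, 0.2], [0.2, -0.1], [0.1, 0.8], [-0.6, -0.6], [0.2, -0.1]]
[ 0.4804  0.3279 -1.3853] -79.37
[[-0.0, 0.7], [-0.2, -0.7], [-0.3, 0.6], [0.6, -0.7]]
[ 0.4784  0.328  -1.4717] -84.32
[[-0.1, 0.2], [0.1, -0.1], [0.5, 0.6], [-0.7, -0.7], [0.1, -0.3], [-1.3, 0.2], [0.5, -0.4], [-0.6, 1.3], [1.4, -0.3]]
[ 0.46154909 -0.15083514  0.        ] [ 0.28534023 -0.09569513  0.        ] [array([4.30598191e-01, 3.71399064e-04, 0.00000000e+00]), array([0.59263705, 0.13516634, 0.        ]), array([0.47632048, 0.04428187, 0.        ])]
```

```bash
cat >> h.py <<'E'
from scipy.spatial.transform import Rotation as R
def go(x,y,z,hd=None):
    o=sensors.get_obs();M=R.from_quat(o['tool_rot']).as_matrix()
    h=np.degrees(np.arctan2(M[1,1],M[0,1]));d=M.T@(np.array([x,y,z])-o['eef_pos'])*1000
    print('t',round(o['clock'],2),'pos',o['eef_pos'].round(4),'head',h.round(2),'j6',o['joint_pos'][5].round(2),'F',o['ft_force'].round(1),'w',round(o['grip_width'],4))
    print('shift mm',d.round(1),'turn',None if hd is None else round(-((hd-h+180)%360-180)/6,3))
E
python3 -c "
from h import *
go(.506,-.195,.25,8.8)"
```

```text
t 0.1 pos [0.2059 0.4552 0.3031] head 65.66 j6 1.57 F [ 0.2  0.1 -0.4] w 0.0857
shift mm [-541.4 -468.6   54. ] turn 9.477
```

```bash
python3 -m inch '[-1,-541,-469,0,9.48,-1,-541,-469,0,9.48,-1,-541,-469,0,9.48,-1,-541,-469,0,9.48,-1,-541,-469,0,9.48,-1,-541,-469,0,9.48,-1,-541,-469,0,9.48,-1,-541,-469,0,9.48]'; python3 -c "
from h import *
go(.506,-.195,.25,8.8)"
```

```text
clock: 0.9
eef_pos: [0.3736, 0.0903, 0.3038]
tool_rot: [0.651, 0.759, 0.0, 0.0]
ft_force: [0.2, 0.3, 0.4]
grip_width: -0.0003
t 0.9 pos [0.3736 0.0903 0.3038] head 8.71 j6 1.66 F [0.2 0.3 0.4] w -0.0003
shift mm [-302.1   87.7   53.8] turn -0.015
```

```bash
python3 -m inch '[-1,-302,88,0,0,-1,-302,88,0,0,-1,-302,88,0,0,-1,-302,88,0,0,-1,-302,88,0,0,-1,-302,88,0,0,-1,-302,88,50,0,-1,-302,88,50,0]'; python3 -c "
from h import *
go(.506,-.195,.145,8.8)"
```

```text
clock: 1.7
eef_pos: [0.5043, -0.1941, 0.2477]
tool_rot: [0.652, 0.758, -0.002, -0.005]
ft_force: [-1.9, 1.3, -0.0]
grip_width: 0.0001
t 1.7 pos [ 0.5043 -0.1941  0.2477] head 8.57 j6 1.05 F [-1.9  1.3 -0. ] w 0.0001
shift mm [ -1.6   2.6 102.7] turn -0.038
```

```bash
python3 -m inch '[-1,-1,2,50,0,-1,-1,2,100,0,-1,-1,2,102,0,-1,-1,2,102,0]'; python3 - <<'E'
from h import *
grab('side','s1');grab('top','t1')
crop('side',0,0,1,1,1,'x') if 0 else None
crop('s1',255,190,365,295,7,'s1c');go(.506,-.195,.145,8.8)
E
```

```text
clock: 2.1
eef_pos: [0.508, -0.1925, 0.1522]
tool_rot: [0.651, 0.759, -0.0, -0.001]
ft_force: [-0.2, 0.2, 0.0]
grip_width: -0.0001
t 2.2 pos [ 0.5104 -0.1936  0.155 ] head 8.82 j6 1.05 F [0.8 0.1 1.4] w -0.0001
shift mm [-0.7 -4.6 10. ] turn 0.004
```

View pics/s1c.png

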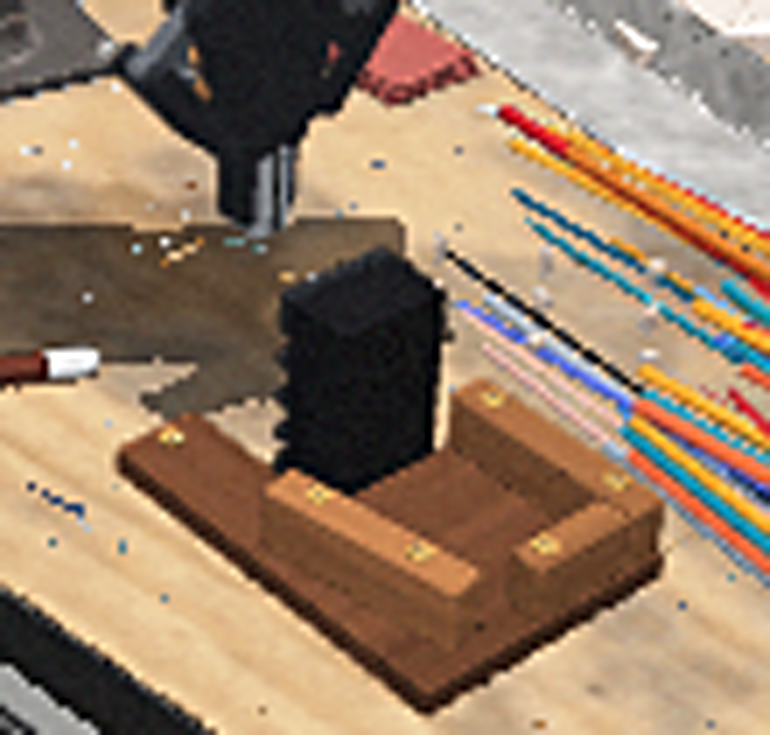

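```bash
python3 -m inch '[-1,0,0,8,0,-1,0,0,8,0,-1,0,0,8,0]'; python3 - <<'E'
from h import *
go(.506,-.195,.145,8.8)
E
```

```text
clock: 2.5
eef_pos: [0.509, -0.1935, 0.1448]
tool_rot: [0.651, 0.759, 0.0, 0.001]
ft_force: [-0.2, 0.8, -0.6]
grip_width: -0.0001
t 2.5 pos [ 0.509  -0.1935  0.1448] head 8.79 j6 1.05 F [-0.2  0.8 -0.6] w -0.0001
shift mm [-1.  -3.2 -0.2] turn -0.002
```

```bash
python3 -m inch '[-1,-12,-3,0,0,-1,-22,-3,0,0,-1,-28,-3,0,0,-1,-34,-3,0,0,-1,-40,-3,0,0,-1,-46,-3,0,0,-1,-50,-3,0,0,-1,-54,-3,0,0]'; python3 - <<'E'
from h import *
grab('side','s2')
crop('s2',255,190,365,295,7,'s2c');go(.506,-.195,.145,8.8)
E
```

```text
clock: 3.3
eef_pos: [0.514, -0.2476, 0.1439]
tool_rot: [0.651, 0.759, -0.0, 0.0]
ft_force: [0.1, 0.6, -0.2]
grip_width: -0.0002
t 3.35 pos [ 0.5141 -0.2482  0.1439] head 8.75 j6 0.97 F [ 0.1 -1.4 -0.9] w -0.0
shift mm [53.8  0.  -1.1] turn -0.008
```

View pics/s2c.png

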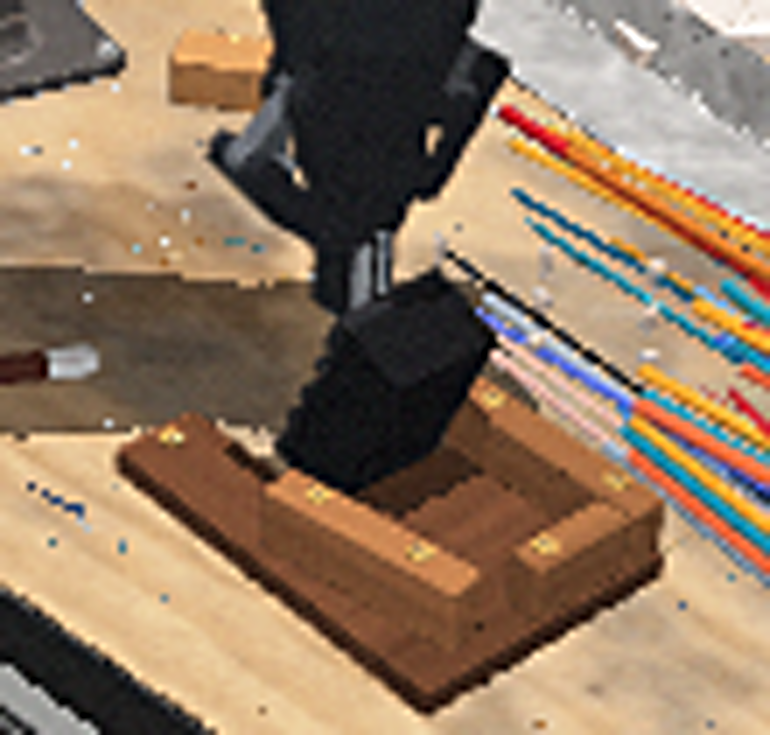

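```bash
python3 -m inch '[-1,-4,0,0,0,-1,-8,0,0,0,-1,-12,0,0,0,-1,-15,0,0,0,-1,-18,0,0,0,-1,-18,0,0,0,-1,-18,0,0,0]'; python3 - <<'E'
from h import *
grab('side','s3')
crop('s3',255,190,365,295,7,'s3c');go(.506,-.195,.145,8.8)
E
```

```text
clock: 4.05
eef_pos: [0.5167, -0.2651, 0.1439]
tool_rot: [0.651, 0.759, 0.0, -0.0]
ft_force: [-0.0, 1.0, 0.5]
grip_width: 0.0003
t 4.1 pos [ 0.5166 -0.265   0.1439] head 8.78 j6 0.94 F [ 0.2  0.8 -0.7] w -0.0001
shift mm [70.8  0.2 -1.1] turn -0.003
```

View pics/s3c.png

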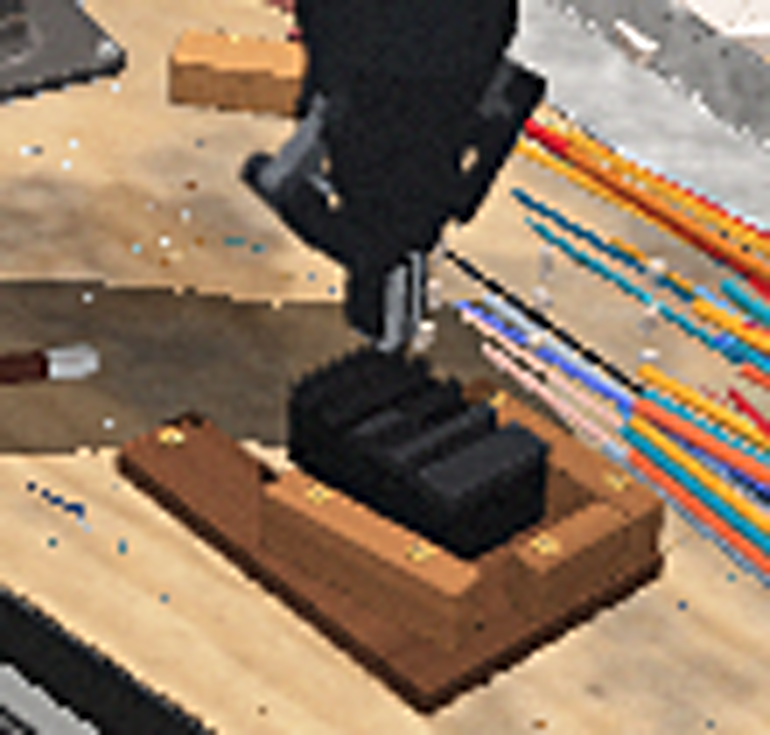

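```bash
python3 - <<'E'
from h import *
go(.4488,.2057,.26,97.55)
E
python3 -m inch '[-1,20,0,-50,0,-1,50,0,-100,0,-1,90,0,-120,0]'; python3 - <<'E'
from h import *
go(.4488,.2057,.26,97.55)
E
```

```text
t 4.1 pos [ 0.5166 -0.265   0.1439] head 8.78 j6 0.94 F [ 0.2  0.8 -0.7] w -0.0001
shift mm [ 475.5    4.8 -116.1] turn -14.794
clock: 4.4
eef_pos: [0.5047, -0.1812, 0.264]
tool_rot: [0.652, 0.758, 0.001, 0.002]
ft_force: [1.4, 1.1, 0.0]
grip_width: 0.0003
t 4.4 pos [ 0.5047 -0.1812  0.264 ] head 8.62 j6 1.08 F [1.4 1.1 0. ] w 0.0003
shift mm [390.9   2.8   3. ] turn -14.821
```

```bash
python3 -m inch '[0.4,391,3,0,-14.82,0.4,391,3,0,-14.82,0.4,391,3,0,-14.82,0.4,391,3,0,-14.82,0.4,391,3,0,-14.82,0.4,391,3,0,-14.82,0.4,391,3,0,-14.82,0.4,391,3,0,-14.82]'; python3 - <<'E'
from h import *
go(.4488,.2057,.26,97.55)
E
```

```text
clock: 5.2
eef_pos: [0.446, 0.209, 0.2613]
tool_rot: [0.105, 0.995, 0.0, 0.0]
ft_force: [0.4, 0.5, 0.2]
grip_width: 0.0596
t 5.2 pos [0.446  0.209  0.2613] head 77.98 j6 0.65 F [0.4 0.5 0.2] w 0.0596
shift mm [-3.5 -2.6  1.3] turn -3.261
```

```bash
python3 -m inch '[0.4,0,0,0,-3.26,0.4,0,0,0,-3.26,0.4,0,0,0,-3.26,0.4,0,0,0,-3.26]'; python3 - <<'E'
from h import *
go(.4488,.2057,.12,97.55)
grab('top','t4');grab('side','s4');crop('t4',325,150,415,225,8,'t4c');crop('s4',180,130,260,210,7,'s4c');crop('s4',255,190,365,295,7,'s4d')
E
```

```text
clock: 5.6
eef_pos: [0.4466, 0.2067, 0.261]
tool_rot: [-0.062, 0.998, -0.0, -0.0]
ft_force: [-0.3, 0.1, -0.3]
grip_width: 0.0596
t 5.6 pos [0.4466 0.2067 0.261 ] head 97.13 j6 0.31 F [-0.3  0.1 -0.3] w 0.0596
shift mm [ -2.1  -1.3 141. ] turn -0.07
```

View pics/t4c.png

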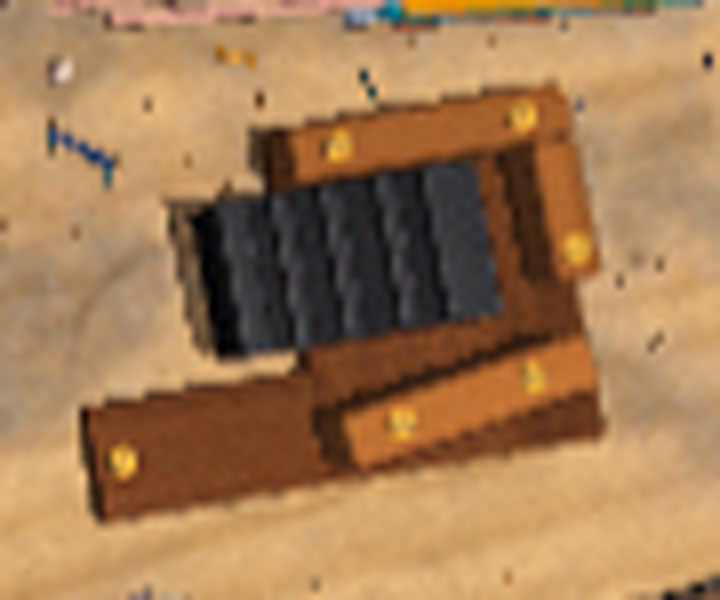

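View pics/s4d.png

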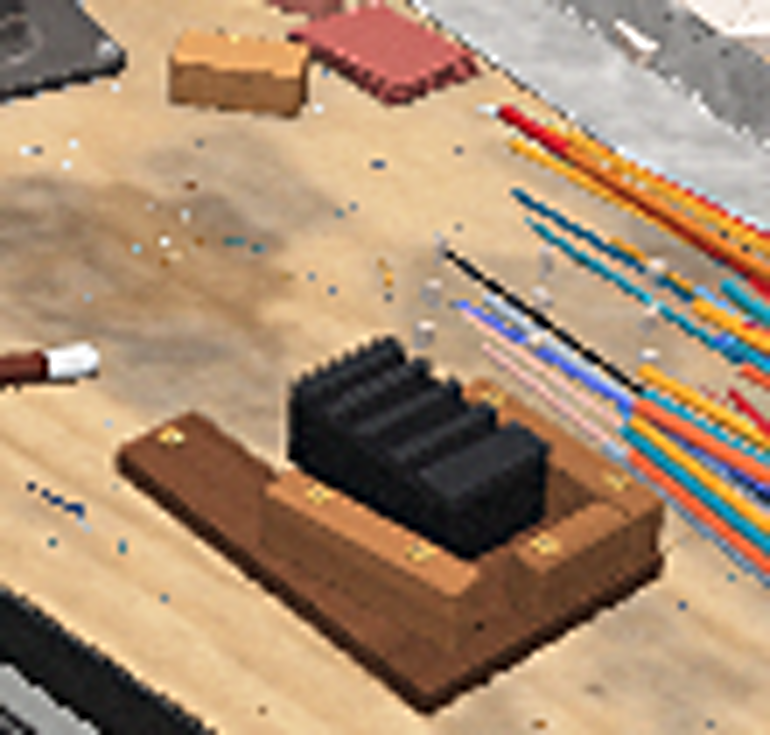

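View pics/s4c.png

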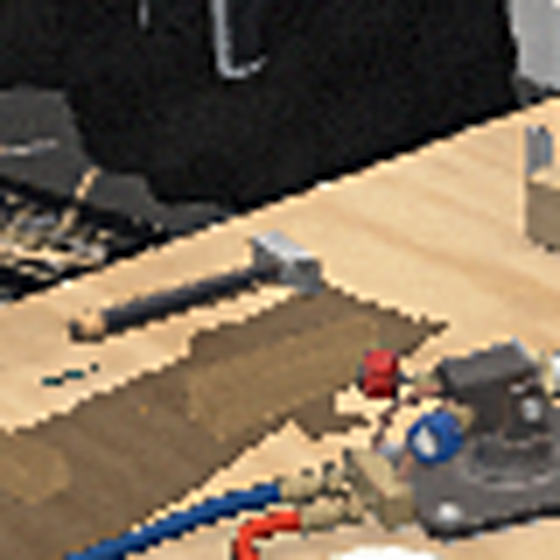

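```bash
python3 - <<'E'
from fit import *
t=load('t4');s=load('s4')
T=lambda u,v:np.array([325+u/8-.44,150+v/8-.44]);S=lambda u,v:np.array([255+u/7-.43,190+v/7-.43])
m=[(t,T(217,203),(-42,25,48)),(t,T(478,165),(42,25,48)),(t,T(502,312),(42,-25,48)),(t,T(240,355),(-42,-25,48))]
ms=[(s,S(390,340),(-42,25,48)),(s,S(548,450),(42,25,48)),(s,S(470,490),(42,-25,48)),(s,S(292,388),(-42,-25,48)),(s,S(470,556),(42,-25,12))]
q=[.51,-.28,-1.4]
for o in (m,ms,m+ms):
    r=fit(o,q)
    for J in ((.5176,-.2716),(.5138,-.2734),(.5163,-.2718)):
        d=r[:2]-J;a=-1.418;print('jig',(d@[np.cos(a),np.sin(a)]*1e3).round(1),(d@[-np.sin(a),np.cos(a)]*1e3).round(1))
E
```

```text
[ 0.5211 -0.2834 -1.4439] -82.73
[[-0.2, -0.3], [-0.2, -0.4], [0.2, 0.6], [0.2, 0.2]]
jig 12.2 1.6
jig 11.0 5.7
jig 12.2 2.9
[ 0.5236 -0.2832 -1.3438] -77.0
[[-0.6, -1.1], [2.0, -2.1], [0.0, 0.8], [0.3, -0.2], [-1.0, 2.8]]
jig 12.4 4.2
jig 11.2 8.2
jig 12.4 5.5
[ 0.5218 -0.2838 -1.4111] -80.85
[[-0.3, -0.0], [-0.4, -1.2], [0.5, -0.2], [0.7, 0.4], [0.2, -0.9], [1.3, -1.0], [-1.8, 1.3], [0.2, -0.6], [-2.8, 3.4]]
jig 12.7 2.3
jig 11.5 6.3
jig 12.7 3.6
```

```bash
python3 -m inch '[0.4,-2,-1,50,-0.07,0.4,-2,-1,100,-0.07,0.4,-2,-1,141,-0.07,0.4,-2,-1,141,-0.07,0.4,-2,-1,141,-0.07,0.4,-2,-1,141,-0.07]'; python3 - <<'E'
from h import *
go(.4488,.2057,.074,97.55)
grab('side','s5');crop('s5',180,130,260,210,7,'s5c')
E
```

```text
clock: 6.3
eef_pos: [0.4508, 0.2064, 0.1224]
tool_rot: [-0.065, 0.998, 0.001, 0.002]
ft_force: [0.4, -0.5, 0.6]
grip_width: 0.0597
t 6.3 pos [0.4508 0.2064 0.1224] head 97.49 j6 0.3 F [ 0.4 -0.5  0.6] w 0.0597
shift mm [ 2.3 -0.5 48.4] turn -0.01
```

View pics/s5c.png

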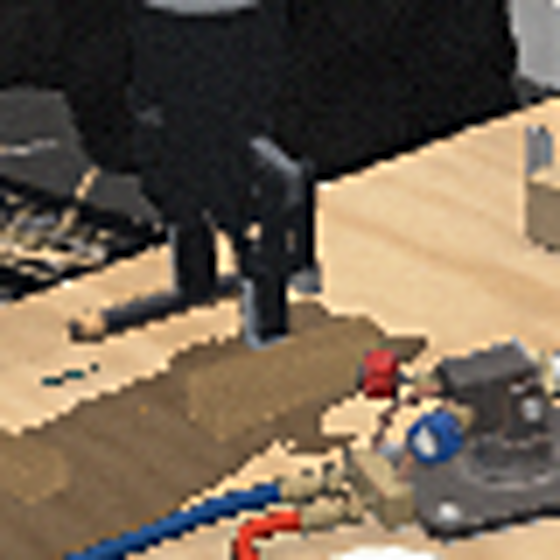

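```bash
python3 -m inch '[0.4,2,-0.5,25,0,0.4,2,-0.5,48,0,0.4,2,-0.5,48,0,0.4,2,-0.5,48,0]'; python3 - <<'E'
from h import *
go(.4488,.2057,.074,97.55)
grab('side','s6');crop('s6',180,130,260,210,7,'s6c')
E
```

```text
clock: 6.75
eef_pos: [0.448, 0.2054, 0.0736]
tool_rot: [-0.066, 0.998, 0.0, 0.001]
ft_force: [0.8, 0.5, 0.5]
grip_width: 0.0597
t 6.75 pos [0.448  0.2054 0.0736] head 97.51 j6 0.3 F [0.8 0.5 0.5] w 0.0597
shift mm [-0.8  0.2 -0.4] turn -0.006
```

View pics/s6c.png

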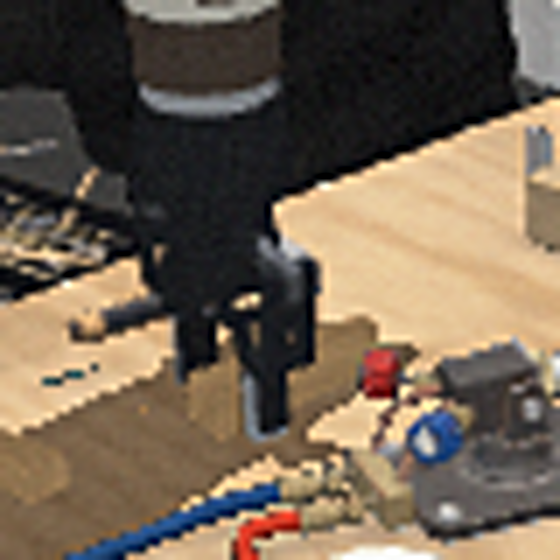

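```bash
python3 -m inch '[-1,0,0,0,0,-1,0,0,0,0,-1,0,0,0,0,-1,0,0,0,0,-1,0,0,0,0,-1,0,0,0,0]'; python3 - <<'E'
from h import *
go(.4488,.2057,.074,97.55)
E
python3 -m inch '[-1,0,0,-30,0,-1,0,0,-80,0,-1,0,0,-120,0,-1,0,0,-120,0]'; python3 - <<'E'
from h import *
go(.4488,.2057,.074,97.55)
grab('side','s7');crop('s7',160,80,260,190,6,'s7c')
grab('top','t7');crop('t7',140,150,240,250,6,'t7c')
E
```

```text
clock: 7.4
eef_pos: [0.4481, 0.2056, 0.0735]
tool_rot: [-0.066, 0.998, 0.001, 0.001]
ft_force: [-0.5, 0.8, 6.5]
grip_width: 0.0285
t 7.4 pos [0.4481 0.2056 0.0735] head 97.52 j6 0.3 F [-0.5  0.8  6.5] w 0.0285
shift mm [-0.7  0.  -0.4] turn -0.004
clock: 7.8
eef_pos: [0.4505, 0.2065, 0.1984]
tool_rot: [-0.066, 0.998, 0.002, 0.006]
ft_force: [1.0, -0.1, -0.6]
grip_width: 0.0286
t 7.8 pos [0.4505 0.2065 0.1984] head 97.51 j6 0.3 F [ 1.  -0.1 -0.6] w 0.0286
shift mm [  3.3  -1.  124.4] turn -0.006
```

View pics/s7c.png

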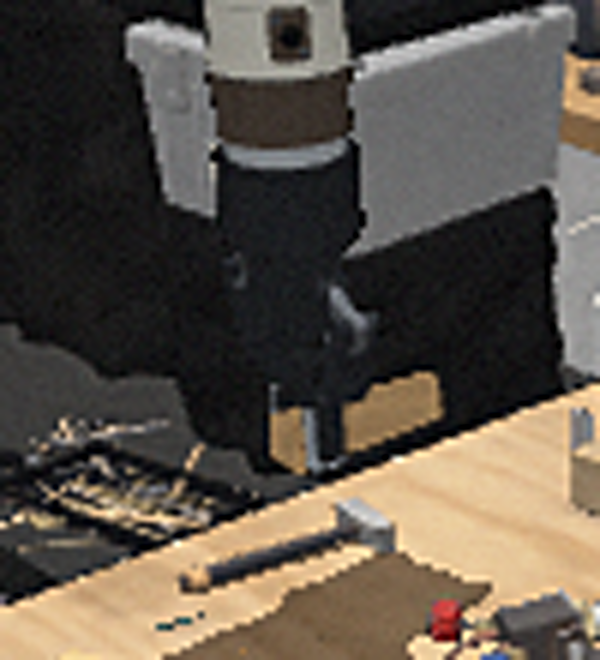

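View pics/t7c.png

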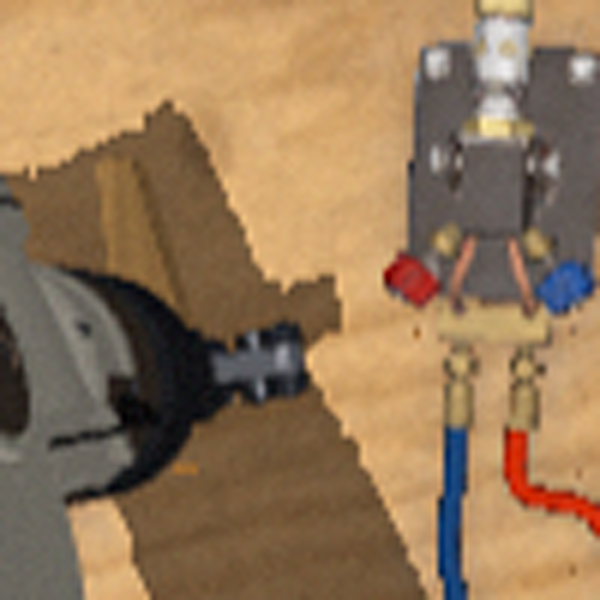

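```bash
python3 - <<'E'
from h import *
go(.4672,-.2124,.25,8.75)
E
```

```text
t 7.9 pos [0.4477 0.2052 0.1933] head 97.51 j6 0.3 F [-0.3  0.1 -1.3] w 0.0285
shift mm [  35.1 -416.5  -57.2] turn 14.794
```

```bash
python3 -m inch '[-1,0,0,-50,0,-1,35,-50,-57,2,-1,35,-417,-57,14.79,-1,35,-417,-57,14.79,-1,35,-417,-57,14.79,-1,35,-417,-57,14.79,-1,35,-417,-57,14.79,-1,35,-417,-57,14.79]';  python3 - <<'E'
from h import *
go(.4672,-.2124,.25,8.75)
E
```

```text
clock: 8.7
eef_pos: [0.457, -0.1389, 0.2468]
tool_rot: [0.446, 0.895, -0.0, -0.002]
ft_force: [1.2, 0.7, -0.6]
grip_width: 0.0286
t 8.7 pos [ 0.457  -0.1389  0.2468] head 37.0 j6 0.63 F [ 1.2  0.7 -0.6] w 0.0286
shift mm [-64.8 -36.1  -3.4] turn 4.708
```

```bash
python3 -m inch '[-1,-65,-36,-3,4.71,-1,-65,-36,-3,4.71,-1,-65,-36,-3,4.71,-1,-65,-36,-3,4.71,-1,-65,-36,-3,4.71]';  python3 - <<'E'
from h import *
go(.4672,-.2124,.14,8.75)
E
```

```text
clock: 9.2
eef_pos: [0.468, -0.2108, 0.2494]
tool_rot: [0.649, 0.761, -0.001, -0.002]
ft_force: [-0.4, -0.1, -0.5]
grip_width: 0.0288
t 9.2 pos [ 0.468  -0.2108  0.2494] head 9.05 j6 0.99 F [-0.4 -0.1 -0.5] w 0.0288
shift mm [ -1.8  -0.6 109.4] turn 0.05
```

```bash
python3 -m inch '[-1,-1.5,-0.5,50,0.05,-1,-1.5,-0.5,95,0.05,-1,-1.5,-0.5,109,0.05,-1,-1.5,-0.5,109,0.05,-1,-1.5,-0.5,109,0.05]';  python3 - <<'E'
from h import *
go(.4672,-.2124,.0865,8.75)
grab('side','s8');crop('s8',255,190,365,295,7,'s8c')
grab('top','t8');crop('t8',320,150,420,225,8,'t8c')
E
```

```text
clock: 9.7
eef_pos: [0.4687, -0.212, 0.1424]
tool_rot: [0.65, 0.76, -0.0, -0.001]
ft_force: [0.5, -0.3, -1.3]
grip_width: 0.0284
t 9.7 pos [ 0.4687 -0.212   0.1424] head 8.86 j6 0.99 F [ 0.5 -0.3 -1.3] w 0.0284
shift mm [-0.2 -1.5 55.9] turn 0.018
```

View pics/s8c.png

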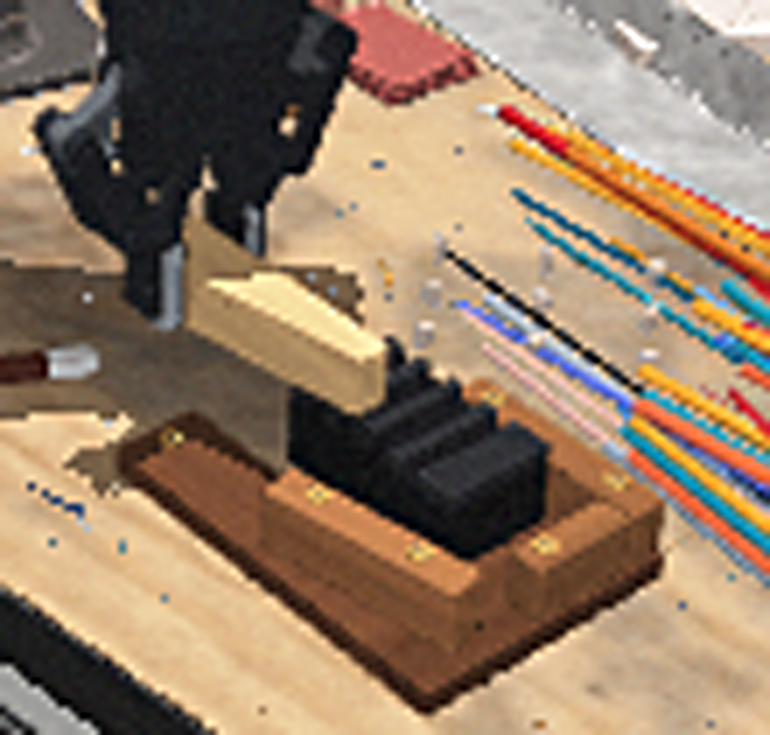

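View pics/t8c.png

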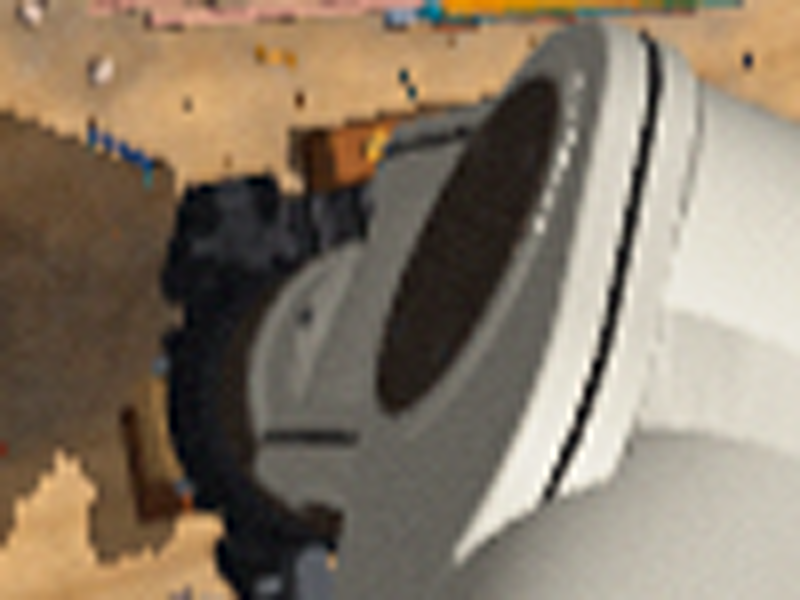

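```bash
python3 - <<'E'
from h import *
s=load('s8')
S=lambda p:(p[0]-255+.43)*7
a=np.radians(8.86-90);ex=np.array([np.cos(a),np.sin(a)]);ey=np.array([-ex[1],ex[0]])
o=np.array([.4687,-.212])+.0357*ex-.00075*ey
for zb in(.067,.069,.071):
  for p in((52.5,15,26),(52.5,1,26),(52.5,1,0),(52.5,15,0)):
    w=np.r_[o+ex*p[0]/1e3+ey*p[1]/1e3,zb+p[2]/1e3];u=proj(s,w);print(zb,p,((u-[255,190]+.43)*7).round(0))
J=np.array([.5163,-.2718]);d=o-J;a=np.radians(-81.25);ex=np.array([np.cos(a),np.sin(a)]);ey=np.array([-ex[1],ex[0]]);print(d@ex,d@ey)
E
python3 -c "
import sys;sys.path.insert(0,'.')
from h import *
crop('s8',275,210,325,260,14,'s8e')"
```

```text
0.067 (52.5, 15, 26) [393. 352.]
0.067 (52.5, 1, 26) [364. 367.]
0.067 (52.5, 1, 0) [360. 427.]
0.067 (52.5, 15, 0) [389. 412.]
0.069 (52.5, 15, 26) [394. 347.]
0.069 (52.5, 1, 26) [364. 362.]
0.069 (52.5, 1, 0) [360. 422.]
0.069 (52.5, 15, 0) [390. 407.]
0.071 (52.5, 15, 26) [394. 342.]
0.071 (52.5, 1, 26) [365. 357.]
0.071 (52.5, 1, 0) [361. 418.]
0.071 (52.5, 15, 0) [390. 403.]
-0.03064371740563697 -0.038630488984285755
```

View pics/s8e.png

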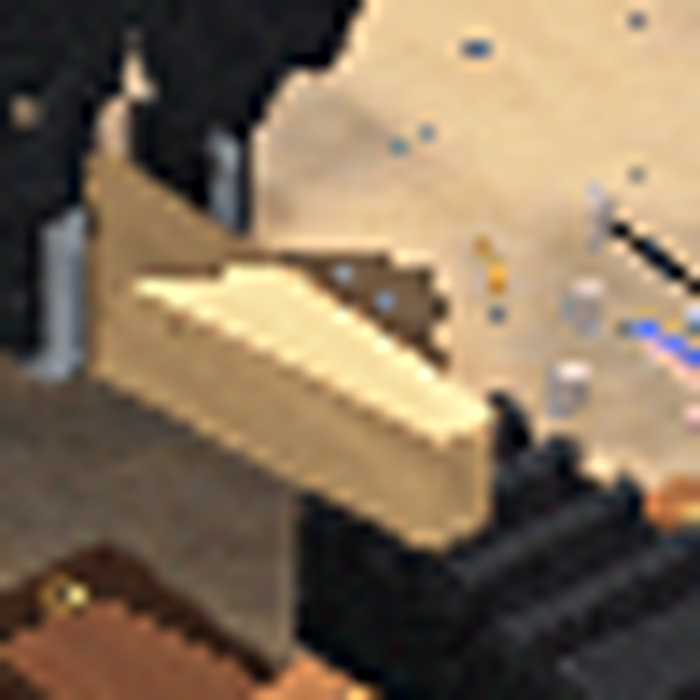

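```bash
python3 - <<'E'
from fit import *
s=load('s8')
S=lambda u,v:np.array([275+u/14-.46,210+v/14-.46])
a=np.radians(8.86-90);ex=np.array([np.cos(a),np.sin(a)]);ey=np.array([-ex[1],ex[0]])
o=np.array([.4687,-.212])+.0357*ex-.00075*ey;print(o)
for zb in(69,71):
  r=fit([(s,S(490,410),(52.5,15,26+zb)),(s,S(438,442),(52.5,1,26+zb)),(s,S(430,552),(52.5,1,zb)),(s,S(490,530),(52.5,15,zb)),(s,S(95,375),(-28,-12.4,zb))],[*o,a])
  for J in ((.5176,-.2716),(.5138,-.2734),(.5163,-.2718)):
    d=r[:2]-J;a2=np.radians(-81.25);print((d@[np.cos(a2),np.sin(a2)]*1e3).round(1),(d@[-np.sin(a2),np.cos(a2)]*1e3).round(1))
E
```

```text
[ 0.47345749 -0.24738953]
[ 0.4751 -0.2448 -1.4663] -84.02
[[0.6, 0.1], [-0.1, -0.2], [-0.0, 0.6], [0.0, 0.1], [-0.6, -0.8]]
-33.0 -37.9
-34.2 -33.9
-33.0 -36.6
[ 0.4736 -0.2469 -1.4687] -84.15
[[0.6, 0.1], [-0.1, -0.2], [-0.0, 0.6], [0.1, 0.1], [-0.6, -0.8]]
-31.1 -39.7
-32.3 -35.7
-31.1 -38.4
```

```bash
python3 -m inch '[-1,0,-2,10,0,-1,0,-2,17,0,-1,0,-2,17,0,-1,0,-2,17,0]';  python3 - <<'E'
from h import *
go(.4672,-.2124,.0865,8.75)
grab('side','s9');crop('s9',265,220,335,280,11,'s9c')
E
```

```text
clock: 10.2
eef_pos: [0.4666, -0.2125, 0.1256]
tool_rot: [0.651, 0.759, -0.0, -0.0]
ft_force: [-0.8, -0.4, -0.4]
grip_width: 0.0286
t 10.2 pos [ 0.4666 -0.2125  0.1256] head 8.79 j6 0.99 F [-0.8 -0.4 -0.4] w 0.0286
shift mm [ 0.   0.6 39.1] turn 0.007
```

View pics/s9c.png

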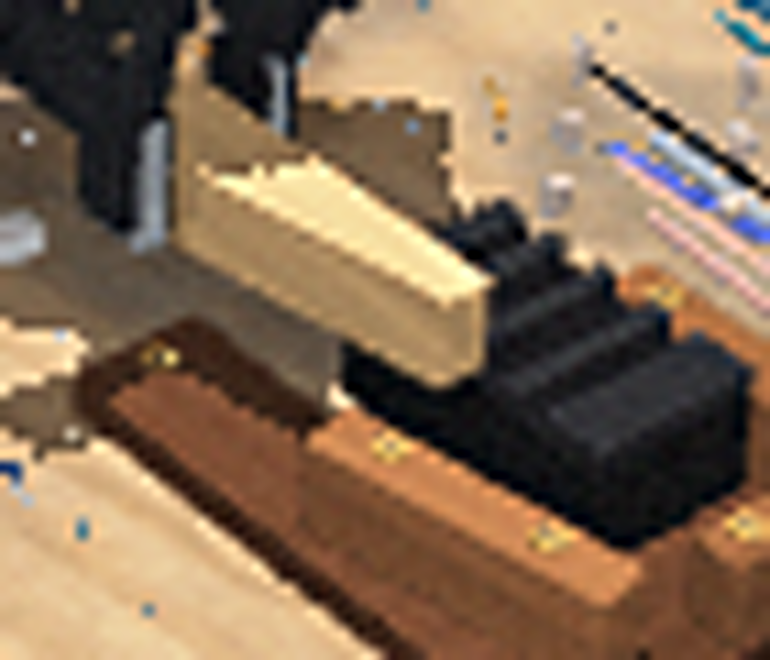

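```bash
python3 -m inch '[-1,0,1,6,0,-1,0,1,12,0,-1,0,1,18,0,-1,0,1,20,0,-1,0,1,20,0]';  python3 - <<'E'
from h import *
go(.4672,-.2124,.0865,8.75)
grab('side','s10');crop('s10',265,220,335,280,11,'s10c')
E
```

```text
clock: 10.75
eef_pos: [0.4674, -0.2123, 0.1051]
tool_rot: [0.651, 0.759, -0.0, -0.001]
ft_force: [-0.0, 0.7, 0.1]
grip_width: 0.0283
t 10.75 pos [ 0.4674 -0.2123  0.1051] head 8.79 j6 0.99 F [-0.   0.7  0.1] w 0.0283
shift mm [-0.1 -0.2 18.6] turn 0.007
```

View pics/s10c.png

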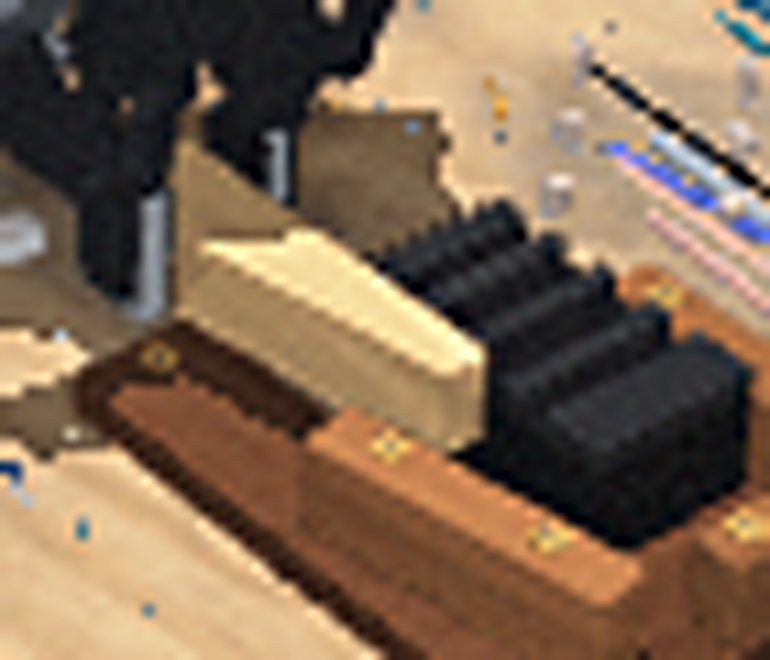

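```bash
python3 -m inch '[-1,0,0,6,0,-1,0,0,12,0,-1,0,0,16,0,-1,0,0,18.5,0,-1,0,0,18.5,0]';  python3 - <<'E'
from h import *
go(.4672,-.2124,.0865,8.75)
grab('side','s11');crop('s11',265,220,335,280,11,'s11c')
E
```

```text
clock: 11.3
eef_pos: [0.4675, -0.2123, 0.0866]
tool_rot: [0.651, 0.759, -0.0, -0.001]
ft_force: [-0.6, 0.3, 0.1]
grip_width: 0.0287
t 11.3 pos [ 0.4675 -0.2123  0.0866] head 8.8 j6 0.99 F [-0.6  0.3  0.1] w 0.0287
shift mm [-0.1 -0.3  0.1] turn 0.008
```

View pics/s11c.png

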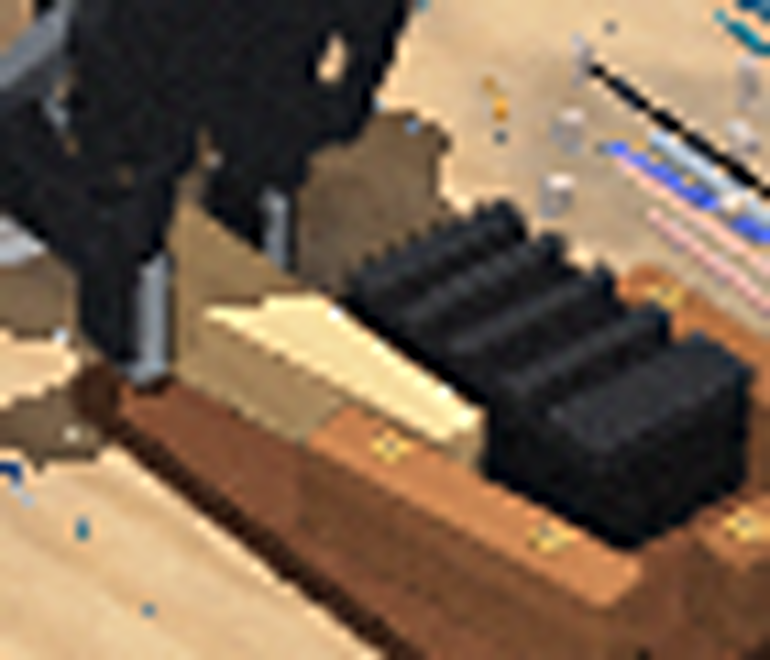

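```bash
python3 -m inch '[-1,0,0,1,0,-1,0,0,1,0,0.1,0,0,0.5,0,0.1,0,0,0.5,0,0.1,0,0,0.5,0,0.1,0,0,0.5,0]';  python3 - <<'E'
from h import *
go(.4672,-.2124,.0865,8.75)
E
python3 -m inch '[0.1,0,0,-20,0,0.1,0,0,-60,0,0.1,0,0,-110,0,0.1,0,0,-160,0]'; python3 - <<'E'
from h import *
grab('side','s12');crop('s12',265,220,335,280,11,'s12c')
go(.4784,.3283,.25,96)
E
```

```text
clock: 11.95
eef_pos: [0.4679, -0.2125, 0.0869]
tool_rot: [0.651, 0.759, 0.0, 0.0]
ft_force: [-0.5, -1.1, -0.5]
grip_width: 0.0468
t 11.95 pos [ 0.4679 -0.2125  0.0869] head 8.8 j6 0.99 F [-0.5 -1.1 -0.5] w 0.0468
shift mm [ 0.2 -0.7  0.4] turn 0.008
clock: 12.35
eef_pos: [0.4672, -0.2122, 0.248]
tool_rot: [0.651, 0.759, -0.0, -0.001]
ft_force: [1.0, -0.0, -0.2]
grip_width: 0.0474
t 12.4 pos [ 0.4709 -0.2138  0.2575] head 8.8 j6 0.99 F [ 2.1 -0.6  5.4] w 0.0471
shift mm [534.6  90.3   4.4] turn -14.534
```

View pics/s12c.png

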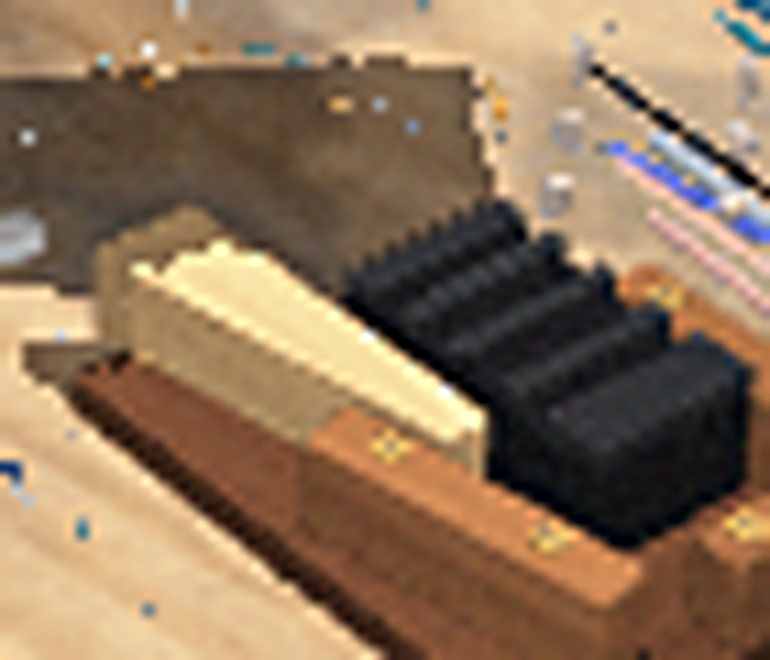

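```bash
python3 -m inch '[0.1,100,20,0,-1,0.1,544,100,0,-14.4,0.1,544,100,0,-14.4,0.1,544,100,0,-14.4,0.1,544,100,0,-14.4,0.1,544,100,0,-14.4,0.1,544,100,0,-14.4,0.1,544,100,0,-14.4]'; python3 - <<'E'
from h import *
grab('top','t13');crop('t13',320,150,420,225,8,'t13c')
go(.4883,.329,.25,95.3)
E
```

```text
clock: 13.2
eef_pos: [0.4791, 0.1894, 0.2467]
tool_rot: [0.128, 0.992, 0.0, 0.0]
ft_force: [2.1, -0.5, 0.1]
grip_width: 0.047
t 13.25 pos [0.4793 0.1967 0.2467] head 76.0 j6 0.63 F [2.3 4.  1.3] w 0.0472
shift mm [ 23.3 130.6  -2.4] turn -3.217
```

View pics/t13c.png

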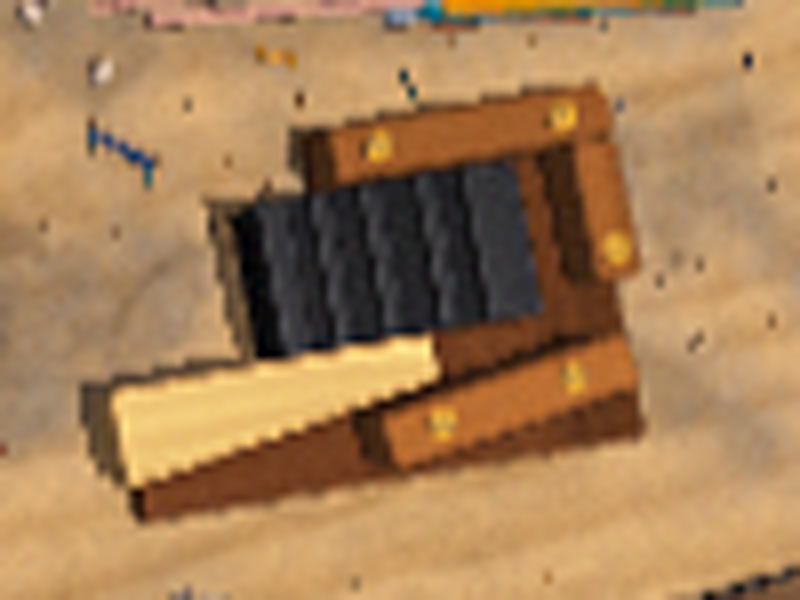

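```bash
python3 -m inch '[0.1,24,131,0,-3.2,0.1,24,131,0,-3.2,0.1,24,131,0,-3.2,0.1,24,131,0,-3.2,0.1,24,131,50,-3.2,0.1,24,131,100,-3.2,0.1,24,131,120,-3.2,0.1,24,131,120,-3.2]'; python3 - <<'E'
from fit import *
go(.4883,.329,.0755,95.3)
t=load('t13');T=lambda u,v:np.array([320+u/8-.44,150+v/8-.44])
r=fit([(t,T(113,392),(-52.5,15,38)),(t,T(130,485),(-52.5,-16.5,38)),(t,T(436,333),(52.5,15,38)),(t,T(440,378),(52.5,1,38))],[.5,-.25,-1.4])
J=(.5176,-.2716);d=r[:2]-J;a=np.radians(-81.25);e=[np.cos(a),np.sin(a)];n=[-e[1],e[0]];print(d@e,d@n)
E
```

```text
clock: 14.05
eef_pos: [0.4876, 0.3174, 0.1224]
tool_rot: [-0.035, 0.999, -0.003, -0.004]
ft_force: [-0.5, 0.3, 0.4]
grip_width: 0.0468
t 14.05 pos [0.4876 0.3174 0.1224] head 94.07 j6 0.51 F [-0.5  0.3  0.4] w 0.0468
shift mm [-1.9 11.7 46.9] turn -0.205
[ 0.475  -0.2471 -1.4212] -81.43
[[-0.2, -0.3], [-0.1, 0.3], [-0.1, 0.1], [0.4, -0.1]]
-0.030707184984998796 -0.038400053044854617
```

```bash
python3 -m inch '[0.1,-2,11.5,0,-0.2,0.1,-2,11.5,0,-0.2,0.1,-2,11.5,0,-0.2]'; python3 - <<'E'
from h import *
go(.4883,.329,.0755,95.3)
grab('side','s14');crop('s14',180,130,250,190,11,'s14c')
E
```

```text
clock: 14.35
eef_pos: [0.4927, 0.3329, 0.129]
tool_rot: [-0.047, 0.999, 0.001, 0.002]
ft_force: [0.3, -0.1, 0.7]
grip_width: 0.0472
t 14.35 pos [0.4927 0.3329 0.129 ] head 95.38 j6 0.5 F [ 0.3 -0.1  0.7] w 0.0472
shift mm [ 4.9 -3.6 53.5] turn 0.013
```

View pics/s14c.png

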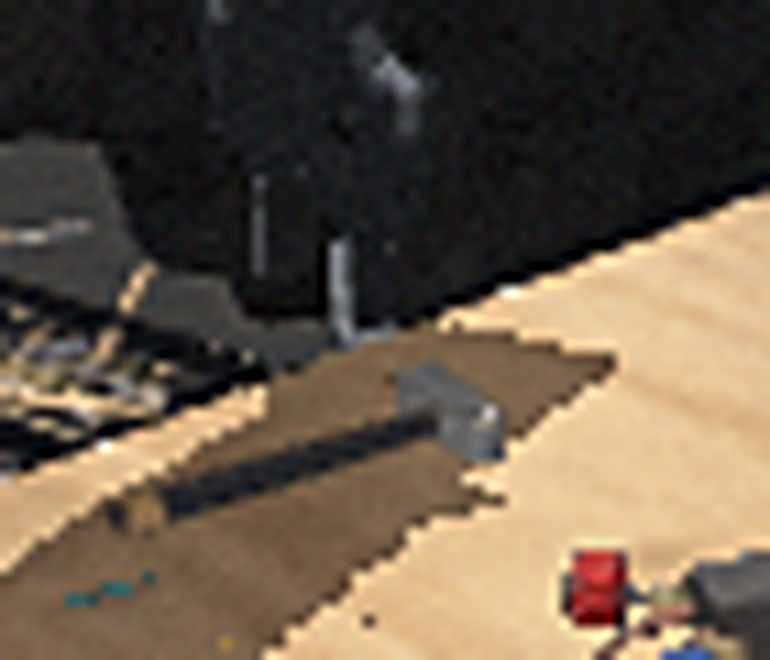

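```bash
python3 -m inch '[0.1,4,-3.5,15,0,0.1,4,-3.5,25,0,0.1,4,-3.5,25,0,0.1,4,-3.5,25,0]'; python3 - <<'E'
from h import *
go(.4883,.329,.0755,95.3)
E
```

```text
clock: 14.8
eef_pos: [0.4878, 0.3279, 0.1019]
tool_rot: [-0.047, 0.999, -0.0, -0.0]
ft_force: [-0.5, -0.1, 0.2]
grip_width: 0.0468
t 14.8 pos [0.4878 0.3279 0.1019] head 95.35 j6 0.5 F [-0.5 -0.1  0.2] w 0.0468
shift mm [-0.6  1.  26.4] turn 0.008
```

```bash
python3 -m inch '[0.1,0,1,14,0,0.1,0,1,25,0,0.1,0,1,26,0,-1,0,1,26,0,-1,0,1,26,0,-1,0,1,26,0,-1,0,1,26,0,-1,0,1,26,0]'; python3 - <<'E'
from h import *
go(.4883,.329,.0755,95.3)
E
python3 -m inch '[-1,0,0,-20,0,-1,0,0,-60,0,-1,0,0,-110,0,-1,0,0,-150,0,-1,0,0,-150,0]'; python3 - <<'E'
from h import *
grab('side','s15');crop('s15',180,90,250,160,9,'s15c')
grab('top','t15');crop('t15',100,140,200,240,6,'t15c')
go(.4883,.329,.0755,95.3)
E
```

```text
clock: 15.6
eef_pos: [0.4879, 0.3292, 0.0762]
tool_rot: [-0.047, 0.999, 0.0, 0.0]
ft_force: [0.1, 0.4, 1.2]
grip_width: 0.01
t 15.6 pos [0.4879 0.3292 0.0762] head 95.36 j6 0.5 F [0.1 0.4 1.2] w 0.01
shift mm [-0.4 -0.2  0.7] turn 0.01
clock: 16.1
eef_pos: [0.4904, 0.3306, 0.2329]
tool_rot: [-0.047, 0.999, 0.003, 0.006]
ft_force: [0.6, 0.9, -2.2]
grip_width: 0.0104
t 16.2 pos [0.4879 0.329  0.2267] head 95.35 j6 0.5 F [-0.5 -0.1 -2. ] w 0.0102
shift mm [-1.000e-01 -1.000e-01  1.512e+02] turn 0.009
```

View pics/s15c.png

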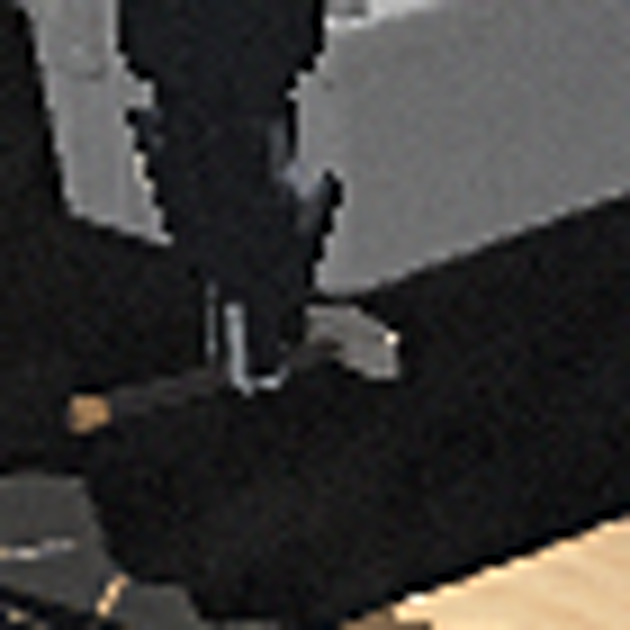

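View pics/t15c.png

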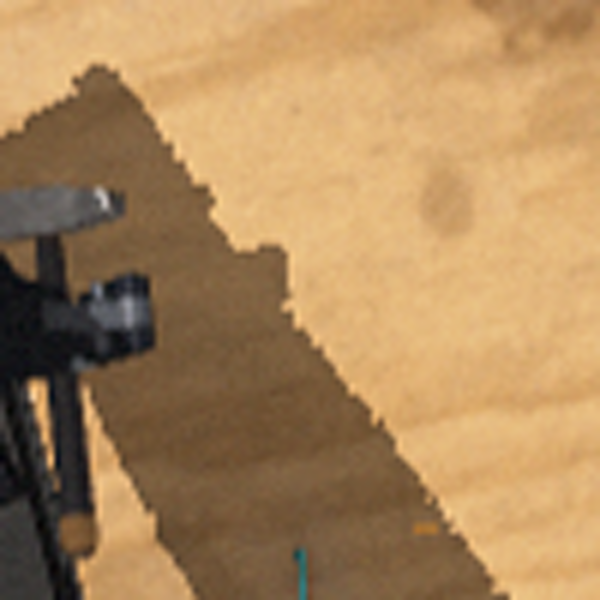

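```bash
cat >> h.py <<'E'
JA=np.radians(-81.25);EX=np.array([np.cos(JA),np.sin(JA)]);EY=np.array([-EX[1],EX[0]]);J0=np.array([.517,-.272])
def gj(x,y,z,hd=None):
    p=J0+EX*x/1e3+EY*y/1e3;go(p[0],p[1],z,hd)
    d=sensors.get_obs()['eef_pos'][:2]-J0;print('tool jig mm',(d@EX*1e3).round(1),(d@EY*1e3).round(1))
E
python3 - <<'E'
from h import *
gj(-127,-87.8,.25,98.8)
E
```

```text
t 16.2 pos [0.4879 0.329  0.2267] head 95.35 j6 0.5 F [-0.5 -0.1 -2. ] w 0.0102
shift mm [ 122.2 -479.5  -24. ] turn -0.575
tool jig mm -598.4 62.6
```

```bash
python3 -m inch '[-1,0,-20,-24,0,-1,122,-480,-24,-0.57,-1,122,-480,-24,-0.57,-1,122,-480,-24,-0.57,-1,122,-480,-24,-0.57,-1,122,-480,-24,-0.57,-1,122,-480,-24,-0.57,-1,122,-480,-24,-0.57]'; python3 - <<'E'
from h import *
gj(-127,-87.8,.25,98.8)
E
```

```text
clock: 17.0
eef_pos: [0.4295, -0.0379, 0.2474]
tool_rot: [-0.077, 0.997, 0.0, -0.002]
ft_force: [1.2, -0.4, -3.2]
grip_width: 0.0101
t 17.0 pos [ 0.4295 -0.0379  0.2474] head 98.8 j6 -0.24 F [ 1.2 -0.4 -3.2] w 0.0101
shift mm [  37.  -117.6   -2.5] turn -0.0
tool jig mm -244.7 -50.9
```

```bash
python3 -m inch '[-1,37,-118,-2,0,-1,37,-118,-2,0,-1,37,-118,-2,0,-1,37,-118,-2,0,-1,37,-118,-2,0]'; python3 - <<'E'
from h import *
gj(-127,-87.8,.13,98.8)
E
```

```text
clock: 17.5
eef_pos: [0.4118, -0.1585, 0.2498]
tool_rot: [-0.076, 0.997, 0.001, -0.002]
ft_force: [-0.4, -0.4, -1.8]
grip_width: 0.01
t 17.5 pos [ 0.4118 -0.1585  0.2498] head 98.67 j6 -0.52 F [-0.4 -0.4 -1.8] w 0.01
shift mm [  0.7  -1.5 119.8] turn -0.021
tool jig mm -128.2 -86.7
```

```bash
python3 -m inch '[-1,0.7,-1.5,45,0,-1,0.7,-1.5,90,0,-1,0.7,-1.5,120,0,-1,0.7,-1.5,120,0,-1,0.7,-1.5,120,0]'; python3 - <<'E'
from h import *
gj(-127,-87.8,.096,98.8)
grab('side','s16');crop('s16',245,200,325,275,10,'s16c')
grab('top','t16');crop('t16',290,160,380,235,8,'t16c')
E
```

```text
clock: 18.0
eef_pos: [0.4124, -0.1589, 0.1314]
tool_rot: [-0.077, 0.997, 0.001, -0.001]
ft_force: [0.0, -0.5, -2.4]
grip_width: 0.0102
t 18.0 pos [ 0.4124 -0.1589  0.1314] head 98.89 j6 -0.52 F [ 0.  -0.5 -2.4] w 0.0102
shift mm [ 1.6 -0.7 35.4] turn 0.014
tool jig mm -127.7 -86.1
```

View pics/s16c.png

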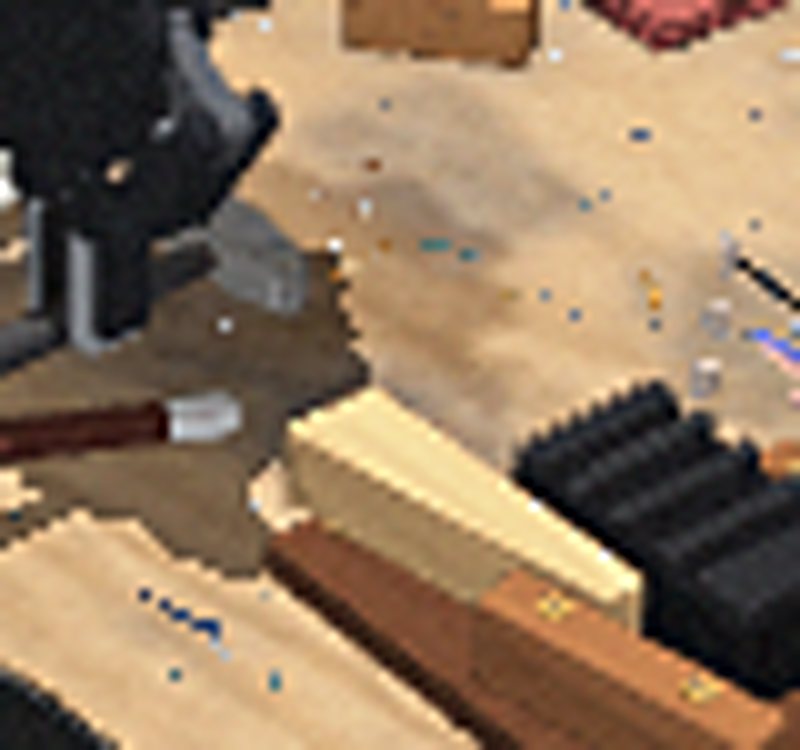

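View pics/t16c.png

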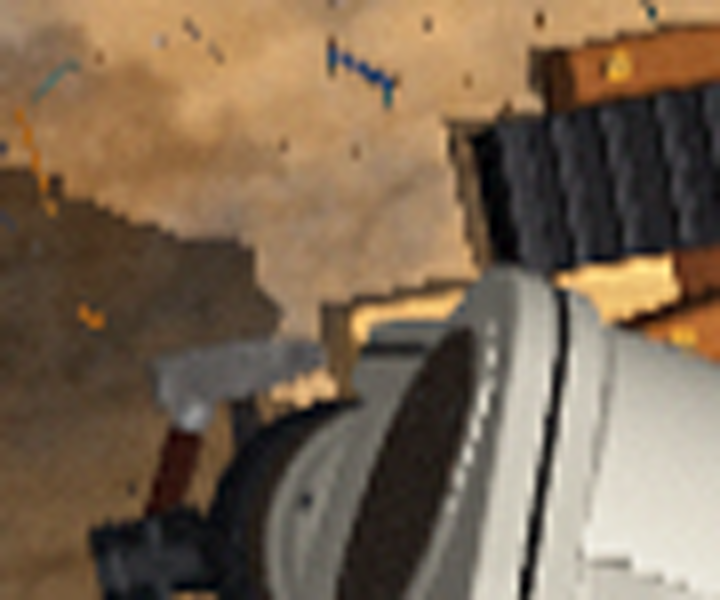

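```bash
python3 - <<'E'
from h import *
t=load('t16')
for u,v in((322,355),(160,372),(160,405)):
  p=ray(t,290+u/8-.44,160+v/8-.44,.068)[:2]-[.5176,-.2716];print(p@EX,p@EY)
E
python3 -m inch '[-1,1.5,-1,15,0,-1,1.5,-1,30,0,-1,1.5,-1,35,0,-1,1.5,-1,35,0,-1,1.5,-1,35,0]'; python3 - <<'E'
from h import *
gj(-115,-87.8,.096,98.8)
grab('side','s17');crop('s17',245,200,325,275,10,'s17c')
E
```

```text
-0.1007372705707837 -0.03566111165819914
-0.15091532803923843 -0.03214556489414182
-0.15276424939686545 -0.04213509217738529
clock: 18.6
eef_pos: [0.4123, -0.1616, 0.0979]
tool_rot: [-0.077, 0.997, -0.0, 0.001]
ft_force: [1.2, -0.1, -2.6]
grip_width: 0.0103
t 18.6 pos [ 0.4123 -0.1616  0.0979] head 98.78 j6 -0.53 F [ 1.2 -0.1 -2.6] w 0.0103
shift mm [  1.1 -10.1   1.9] turn -0.003
tool jig mm -125.1 -86.7
```

View pics/s17c.png

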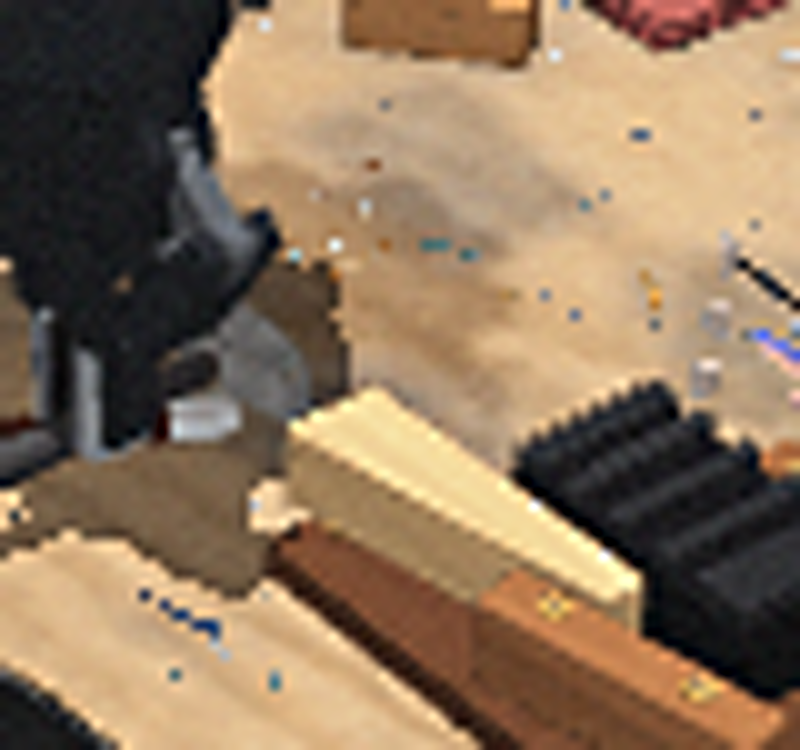

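```bash
python3 - <<'E'
from h import *
for tag,p,hd in(('s16',(.4124,-.1589,.1314),98.89),('s17',(.4123,-.1616,.0979),98.78)):
  s=load(tag);im=cv2.imread(f'pics/{tag}c.png')
  a=np.radians(hd-180);ex=np.array([np.cos(a),np.sin(a)]);ey=np.array([-ex[1],ex[0]]);zb=p[2]-.0762
  ok=np.array(p[:2])-ey*.0097
  for x,y,z in[(x,y,z) for x in(-26,26) for y in(52,69) for z in(0,17)]+[(0,-69,8)]:
    w=np.r_[ok+ex*x/1e3+ey*y/1e3,zb+z/1e3];u=(proj(s,w)-[245,200]+.45)*10
    cv2.circle(im,tuple(int(q) for q in u),5,(0,255,0) if z==17 else (0,0,255),-1)
  cv2.imwrite(f'pics/{tag}o.png',im[150:560,0:420])
E
```

```text
(no output)
```

View pics/s16o.png

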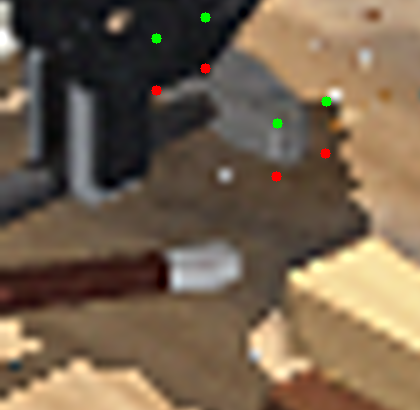

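View pics/s17o.png

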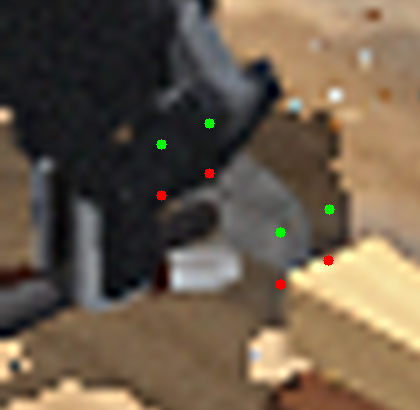

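```bash
python3 -m inch '[-1,0,-8,1.5,0,-1,0,-18,1.5,0,-1,0,-28,1.5,0,-1,0,-28,1.5,0,-1,0,-16,1.5,0,-1,0,-14,1.5,0,-1,0,-14,1.5,0]'; python3 - <<'E'
from h import *
gj(-115,-87.8,.096,98.8)
grab('side','s18');crop('s18',245,200,345,275,8,'s18c')
grab('top','t18');crop('t18',300,150,400,225,8,'t18c')
E
```

```text
clock: 19.35
eef_pos: [0.4129, -0.1742, 0.095]
tool_rot: [-0.077, 0.997, 0.0, -0.0]
ft_force: [0.9, -0.2, -1.9]
grip_width: 0.0101
t 19.35 pos [ 0.4129 -0.1742  0.095 ] head 98.85 j6 -0.55 F [ 0.9 -0.2 -1.9] w 0.0101
shift mm [-0.2  2.5 -1. ] turn 0.009
tool jig mm -112.5 -88.0
```

View pics/s18c.png

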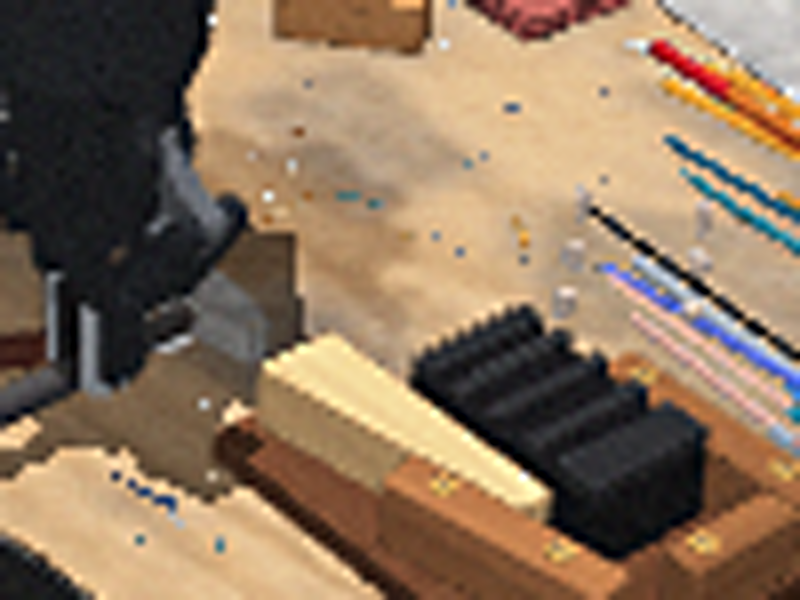

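View pics/t18c.png

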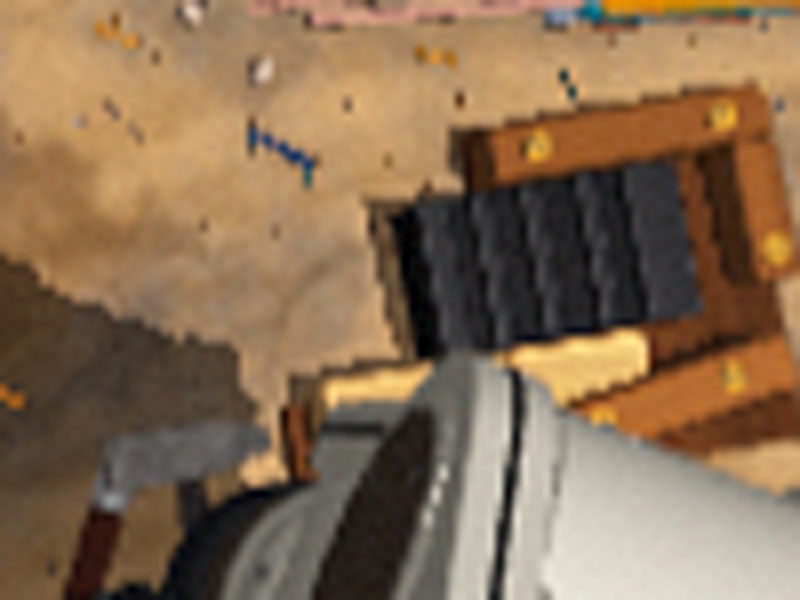

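```bash
python3 -m inch '[-1,0,-10,0,0,-1,0,-20,0,0,-1,0,-30,0,0,-1,0,-30,0,0,-1,0,-18,0,0,-1,0,-16,0,0,-1,0,-16,0,0]'; python3 - <<'E'
from h import *
gj(-115,-87.8,.096,98.8)
grab('side','s19');crop('s19',245,200,345,275,8,'s19c')
grab('top','t19');crop('t19',300,150,400,225,8,'t19c')
E
```

```text
clock: 20.15
eef_pos: [0.4154, -0.1899, 0.0951]
tool_rot: [-0.077, 0.997, 0.0, -0.0]
ft_force: [-0.2, 1.4, -1.8]
grip_width: 0.0101
t 20.15 pos [ 0.4154 -0.1899  0.0951] head 98.85 j6 -0.58 F [-0.2  1.4 -1.8] w 0.0101
shift mm [-0.2 18.4 -0.9] turn 0.008
tool jig mm -96.6 -88.0
```

View pics/s19c.png

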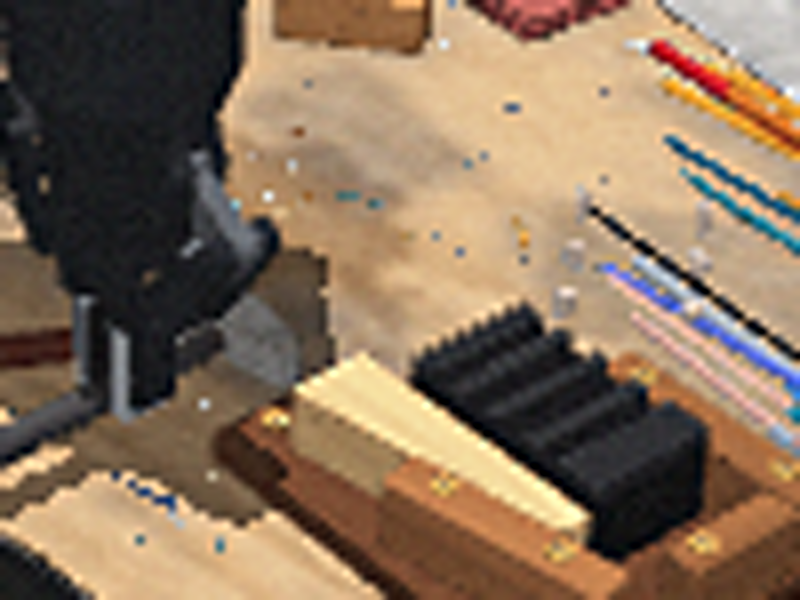

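View pics/t19c.png

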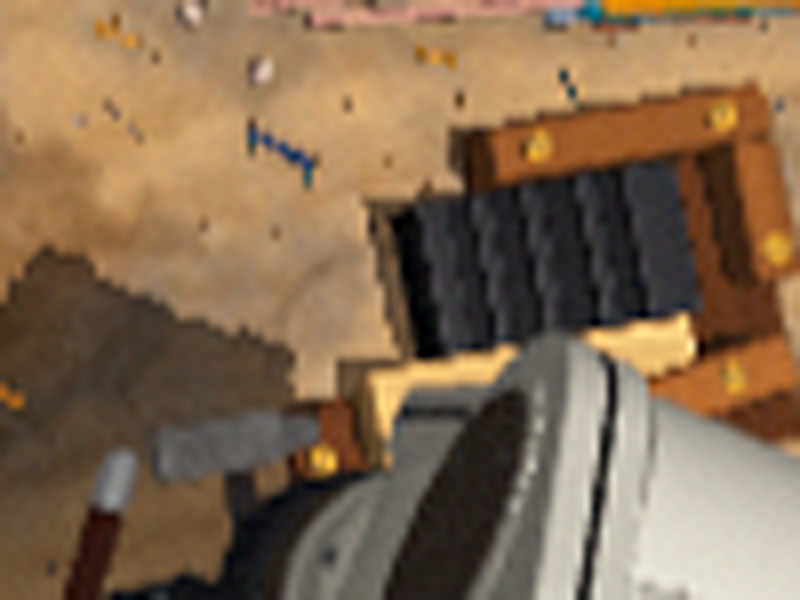

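```bash
python3 -m inch '[-1,0,-8,0,0,-1,0,-16,0,0,-1,0,-23,0,0,-1,0,-23,0,0]'; python3 -m inch '[-1,0,12,0,0,-1,0,12,0,0,-1,0,12,0,0]';  python3 - <<'E'
from h import *
gj(-115,-87.8,.096,98.8)
E
```

```text
clock: 20.65
eef_pos: [0.4198, -0.2149, 0.0953]
tool_rot: [-0.076, 0.997, -0.0, 0.0]
ft_force: [0.5, 0.0, -2.3]
grip_width: 0.0098
clock: 20.95
eef_pos: [0.4173, -0.2012, 0.0952]
tool_rot: [-0.077, 0.997, -0.0, -0.0]
ft_force: [0.2, 0.2, -1.6]
grip_width: 0.0096
t 20.95 pos [ 0.4173 -0.2012  0.0952] head 98.83 j6 -0.6 F [ 0.2  0.2 -1.6] w 0.0096
shift mm [-0.  29.9 -0.8] turn 0.005
tool jig mm -85.1 -87.8
```

```bash
python3 -m inch '[-1,0,-6,0,0,-1,0,-12,0,0,-1,0,-18,0,0,-1,0,-20,0,0]'; python3 -m inch '[-1,0,6,0,0,-1,0,12,0,0,-1,0,12,0,0]';  python3 - <<'E'
from h import *
gj(-115,-87.8,.096,98.8)
grab('side','s20');crop('s20',245,200,345,275,8,'s20c')
grab('top','t20');crop('t20',300,150,400,225,8,'t20c')
E
```

```text
clock: 21.35
eef_pos: [0.4208, -0.2206, 0.095]
tool_rot: [-0.077, 0.997, 0.003, 0.001]
ft_force: [1.2, 8.4, 0.2]
grip_width: 0.0096
clock: 21.65
eef_pos: [0.4184, -0.2093, 0.0951]
tool_rot: [-0.077, 0.997, -0.0, -0.0]
ft_force: [-0.3, -0.3, -2.8]
grip_width: 0.0102
t 21.65 pos [ 0.4184 -0.2093  0.0951] head 98.79 j6 -0.62 F [-0.3 -0.3 -2.8] w 0.0102
shift mm [-0.1 38.1 -0.9] turn -0.001
tool jig mm -76.9 -87.9
```

View pics/s20c.png

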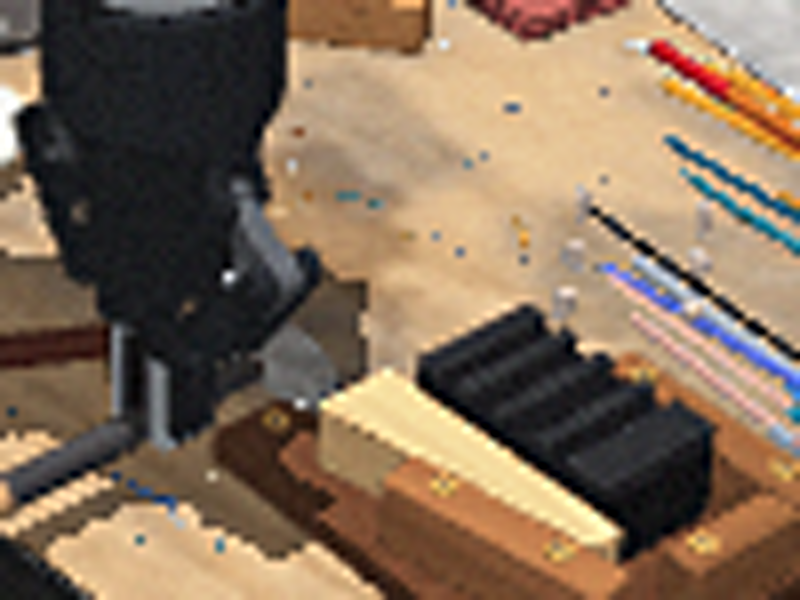

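View pics/t20c.png

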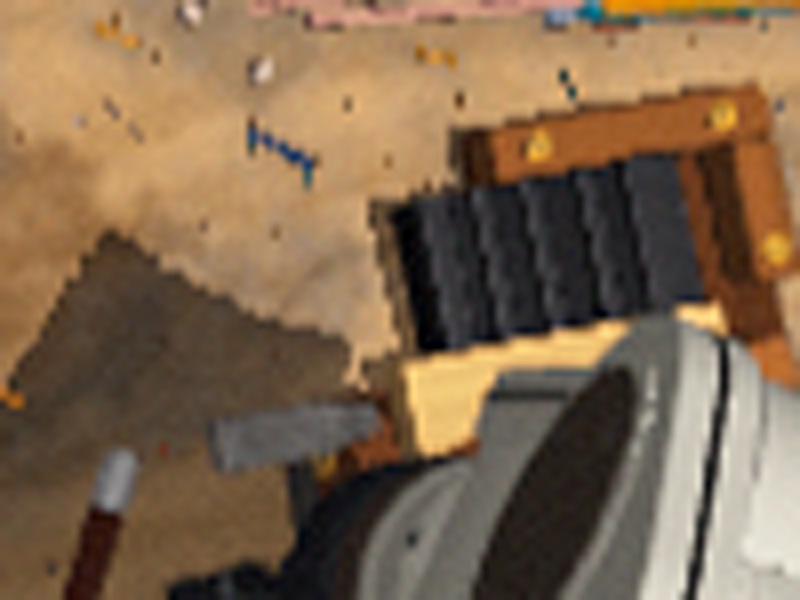

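```bash
python3 -m inch '[-1,0,-6,0,0,-1,0,-12,0,0,-1,0,-17,0,0]'; python3 -m inch '[-1,0,6,0,0,-1,0,12,0,0,-1,0,12,0,0]';  python3 - <<'E'
from h import *
gj(-115,-87.8,.096,98.8)
E
```

```text
clock: 22.05
eef_pos: [0.4215, -0.2252, 0.095]
tool_rot: [-0.077, 0.997, 0.003, 0.0]
ft_force: [1.5, 10.6, -0.9]
grip_width: 0.0103
clock: 22.35
eef_pos: [0.4192, -0.2143, 0.0952]
tool_rot: [-0.077, 0.997, -0.0, -0.0]
ft_force: [0.6, -0.3, -2.0]
grip_width: 0.0098
t 22.35 pos [ 0.4192 -0.2143  0.0952] head 98.79 j6 -0.63 F [ 0.6 -0.3 -2. ] w 0.0098
shift mm [-0.1 43.1 -0.9] turn -0.002
tool jig mm -71.9 -87.9
```

```bash
python3 -m inch '[-1,0,-6,0,0,-1,0,-12,0,0,-1,0,-17,0,0]'; python3 -m inch '[-1,0,6,0,0,-1,0,12,0,0,-1,0,12,0,0]';  python3 - <<'E'
from h import *
gj(-115,-87.8,.096,98.8)
grab('side','s21');crop('s21',245,200,345,275,8,'s21c')
grab('top','t21');crop('t21',300,150,400,225,8,'t21c')
E
```

```text
clock: 22.65
eef_pos: [0.4208, -0.2284, 0.0944]
tool_rot: [-0.078, 0.997, 0.005, -0.001]
ft_force: [-2.7, 16.0, 1.1]
grip_width: 0.0099
clock: 22.95
eef_pos: [0.4203, -0.2197, 0.0953]
tool_rot: [-0.077, 0.997, -0.0, -0.0]
ft_force: [0.6, -1.5, -1.7]
grip_width: 0.0102
t 22.95 pos [ 0.4203 -0.2197  0.0953] head 98.78 j6 -0.63 F [ 0.6 -1.5 -1.7] w 0.0102
shift mm [ 0.2 48.6 -0.8] turn -0.003
tool jig mm -66.4 -87.6
```

View pics/s21c.png

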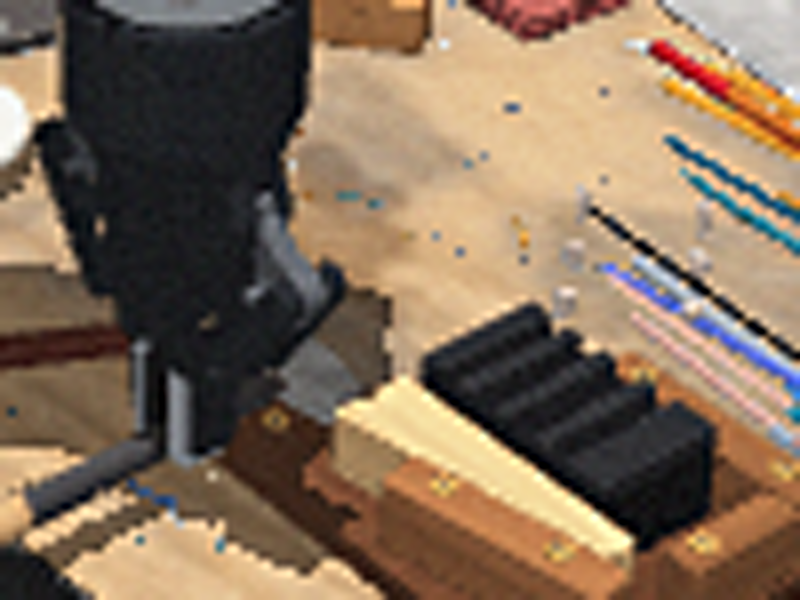

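View pics/t21c.png

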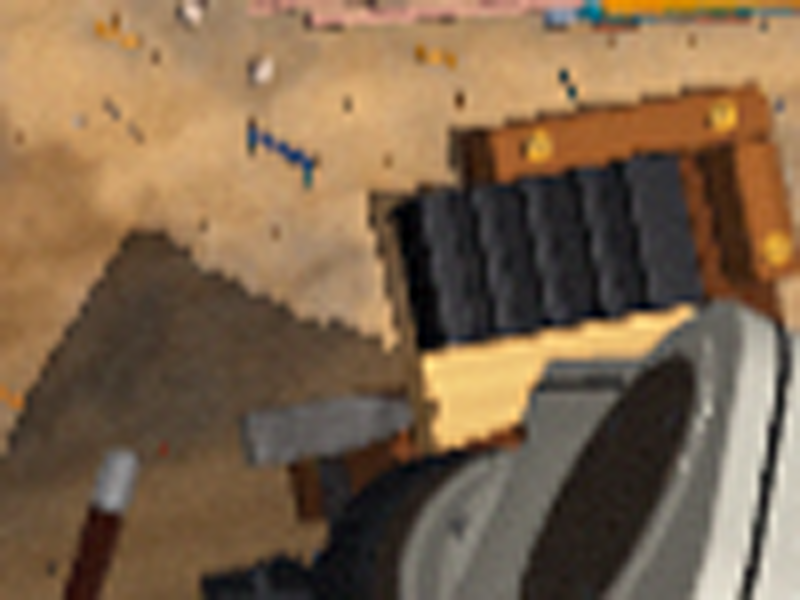

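```bash
python3 -m inch '[-1,0,-6,0,0,-1,0,-14,0,0]'; python3 -m inch '[-1,0,6,0,0,-1,0,12,0,0,-1,0,12,0,0]';  python3 - <<'E'
from h import *
gj(-115,-87.8,.096,98.8)
grab('side','s22');crop('s22',245,200,345,275,8,'s22c')
grab('top','t22');crop('t22',300,150,400,225,8,'t22c')
E
```

```text
clock: 23.25
eef_pos: [0.4204, -0.2294, 0.0942]
tool_rot: [-0.078, 0.997, 0.006, -0.001]
ft_force: [-3.3, 20.5, 1.5]
grip_width: 0.0103
clock: 23.55
eef_pos: [0.4207, -0.2217, 0.0953]
tool_rot: [-0.077, 0.997, -0.0, -0.0]
ft_force: [0.2, -0.5, -1.9]
grip_width: 0.0105
t 23.55 pos [ 0.4207 -0.2217  0.0953] head 98.78 j6 -0.64 F [ 0.2 -0.5 -1.9] w 0.0105
shift mm [ 0.2 50.7 -0.8] turn -0.003
tool jig mm -64.3 -87.6
```

View pics/t22c.png

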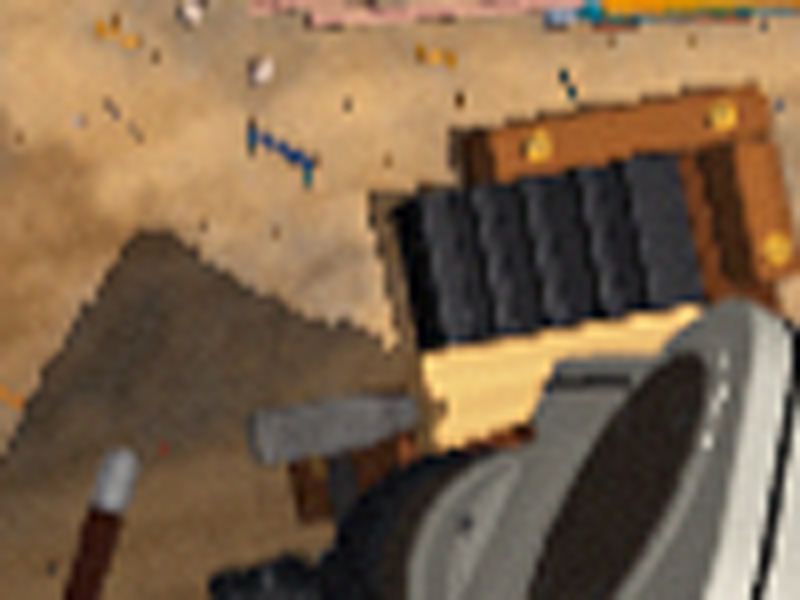

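```bash
python3 -m inch '[-1,0,-6,0,0,-1,0,-13,0,0]'; python3 -m inch '[-1,0,10,0,0,-1,0,20,0,0,-1,0,20,0,0]';  python3 - <<'E'
from h import *
gj(-115,-87.8,.096,98.8)
grab('side','s23');grab('top','t23')
def sh(a,b,u0,v0,u1,v1):
  A,B=[cv2.cvtColor(cv2.imread(f'pics/{k}.png'),6)[v0:v1,u0:u1].astype(np.float32) for k in(a,b)]
  return cv2.phaseCorrelate(A,B)
print('wedge side',sh('s21','s23',302,250,328,275),sh('s22','s23',302,250,328,275),'earlier',sh('s20','s21',302,250,328,275))
crop('t23',300,150,400,225,8,'t23c')
E
```

```text
clock: 23.85
eef_pos: [0.4203, -0.2298, 0.094]
tool_rot: [-0.079, 0.997, 0.007, -0.002]
ft_force: [-3.7, 21.3, 1.4]
grip_width: 0.0101
clock: 24.15
eef_pos: [0.4193, -0.2143, 0.0952]
tool_rot: [-0.077, 0.997, -0.0, -0.0]
ft_force: [0.2, 0.4, -1.5]
grip_width: 0.0099
t 24.15 pos [ 0.4193 -0.2143  0.0952] head 98.81 j6 -0.63 F [ 0.2  0.4 -1.5] w 0.0099
shift mm [-0.  43.1 -0.8] turn 0.002
tool jig mm -71.9 -87.8
wedge side ((0.49687376226989066, 0.5080748617551158), 1.0137674458821615) ((0.4789043767128671, 0.5149654993800912), 1.0212146803184792) earlier ((0.9968557612770965, 0.8588600429646753), 0.8411170053482055)
```

View pics/t23c.png

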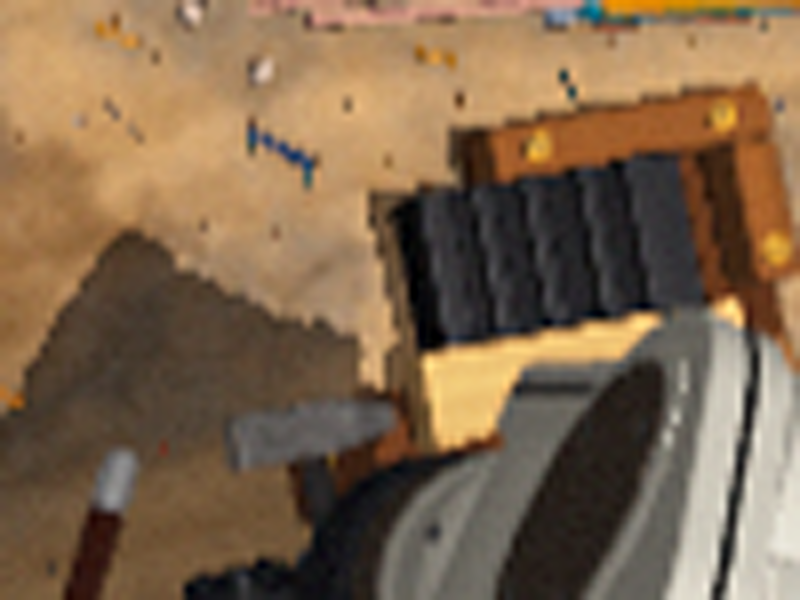

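```bash
python3 - <<'E'
from h import *
t=load('t23')
for u,v in((743,300),(420,350),(428,447)):
  p=ray(t,300+u/8-.44,150+v/8-.44,.038)[:2]-[.5176,-.2716];print((p@EX).round(4),(p@EY).round(4))
E
python3 -m inch '[-1,0,8,-5,0,-1,0,10,-50,0,-1,0,10,-100,0,-1,0,10,-150,0,-1,0,10,-155,0]'
python3 - <<'E'
from h import *
go(.4879,.329,.25,95.4)
E
```

```text
0.0705 -0.0212
-0.0341 -0.019
-0.0375 -0.0498
clock: 24.75
eef_pos: [0.4212, -0.2063, 0.2575]
tool_rot: [-0.076, 0.997, -0.004, 0.006]
ft_force: [1.1, -1.2, -2.4]
grip_width: 0.01
t 24.75 pos [ 0.4212 -0.2063  0.2575] head 98.76 j6 -0.61 F [ 1.1 -1.2 -2.4] w 0.01
shift mm [-147.4  518.9    5. ] turn 0.56
```

Thin end is at about jig x = 70 mm and the straight side at y ≈ -20 mm, which is home. Next I carry the hammer back.

```bash
python3 -m inch '[-1,-147,519,5,0.56,-1,-147,519,5,0.56,-1,-147,519,5,0.56,-1,-147,519,5,0.56,-1,-147,519,5,0.56,-1,-147,519,5,0.56,-1,-147,519,5,0.56,-1,-147,519,5,0.56]'; python3 - <<'E'
from h import *
go(.4879,.329,.25,95.4)
grab('top','t24');crop('t24',320,150,420,225,8,'t24c')
grab('side','s24');crop('s24',265,210,345,275,10,'s24c')
E
```

```text
clock: 25.55
eef_pos: [0.4665, 0.1942, 0.2461]
tool_rot: [-0.047, 0.999, -0.0, -0.0]
ft_force: [1.3, -1.2, -1.7]
grip_width: 0.0103
t 25.55 pos [0.4665 0.1942 0.2461] head 95.41 j6 0.3 F [ 1.3 -1.2 -1.7] w 0.0103
shift mm [-34.  132.2  -4. ] turn 0.002
```

View pics/t24c.png

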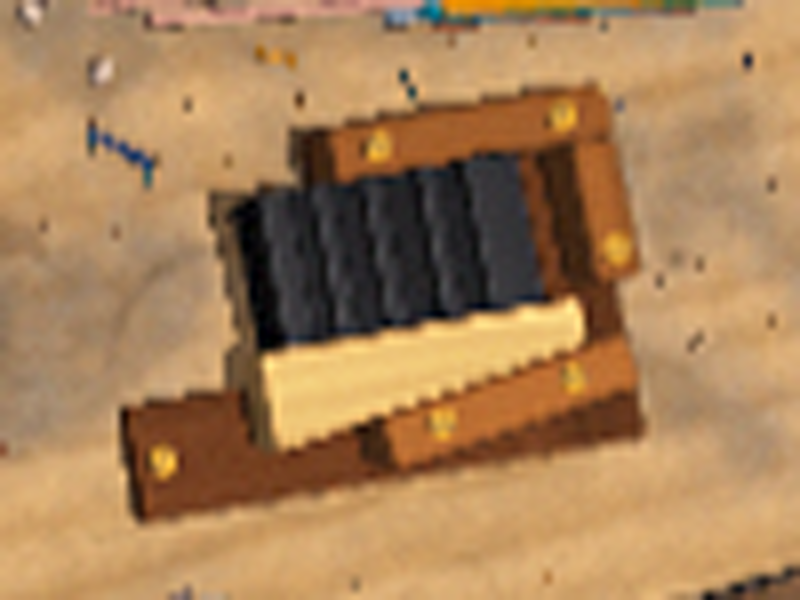

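View pics/s24c.png

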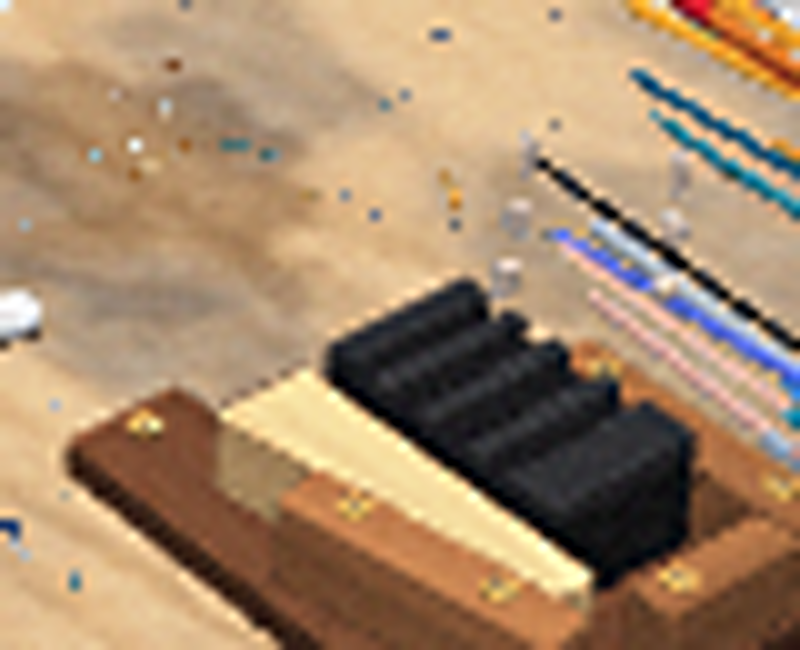

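```bash
python3 -m inch '[-1,-34,132,0,0,-1,-34,132,0,0,-1,-34,132,0,0,-1,-34,132,0,0,-1,-34,132,40,0,-1,-34,132,80,0,-1,-34,132,120,0,-1,-34,132,120,0]'; python3 -m inch '[-1,0,0,0,0,-1,0,0,0,0]'; python3 - <<'E'
from h import *
go(.4879,.329,.0772,95.4)
grab('side','s25');crop('s25',170,120,250,190,10,'s25c')
E
```

```text
clock: 26.45
eef_pos: [0.4843, 0.3227, 0.12]
tool_rot: [-0.047, 0.999, -0.004, -0.006]
ft_force: [-1.4, -1.3, -2.0]
grip_width: 0.0097
clock: 26.65
eef_pos: [0.49, 0.3271, 0.1291]
tool_rot: [-0.047, 0.999, 0.001, 0.002]
ft_force: [0.1, 0.5, -1.5]
grip_width: 0.0102
t 26.65 pos [0.49   0.3271 0.1291] head 95.37 j6 0.49 F [ 0.1  0.5 -1.5] w 0.0102
shift mm [ 2.1  2.  51.8] turn -0.004
```

View pics/s25c.png

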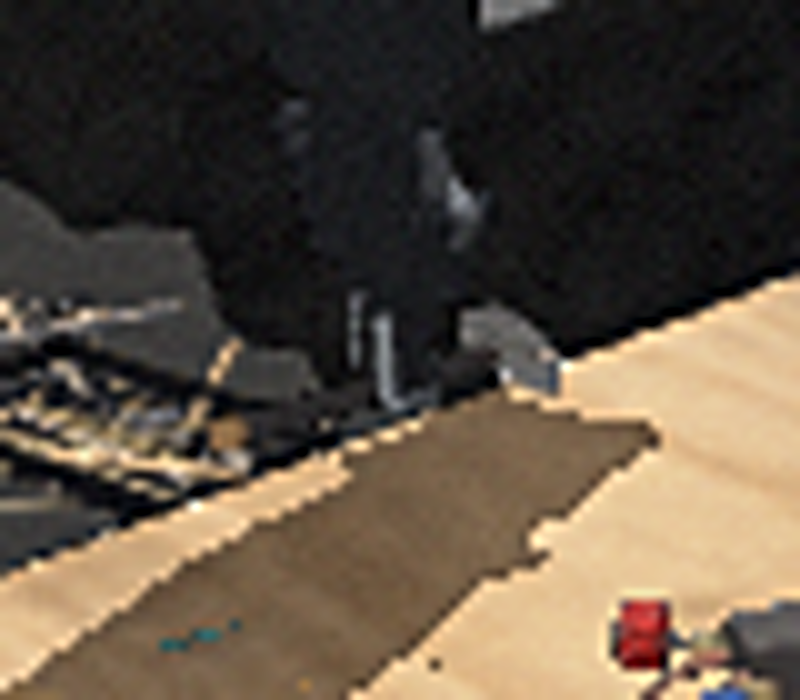

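```bash
python3 -m inch '[-1,1,2,20,0,-1,1,2,38,0,-1,1,2,44,0,-1,1,2,48,0,-1,1,2,50,0,-1,1,2,50,0]'; python3 - <<'E'
from h import *
go(.4879,.329,.0767,95.4)
E
```

```text
clock: 27.3
eef_pos: [0.4878, 0.329, 0.0774]
tool_rot: [-0.047, 0.999, 0.0, 0.001]
ft_force: [-0.2, -0.0, -1.4]
grip_width: 0.0101
t 27.3 pos [0.4878 0.329  0.0774] head 95.42 j6 0.5 F [-0.2 -0.  -1.4] w 0.0101
shift mm [-0.1 -0.   0.7] turn 0.003
```

```bash
python3 -m inch '[-1,0,0,1,0,-1,0,0,1,0,-0.2,0,0,1,0,-0.2,0,0,0.5,0,0.1,0,0,0,0,0.1,0,0,0,0,0.1,0,0,0,0]'; python3 -m inch '[0.1,0,0,-20,0,0.1,0,0,-60,0,0.1,0,0,-110,0,0.1,-20,-80,-150,0,0.1,-60,-200,-150,0,0.1,-60,-200,-150,0,0.1,-60,-200,-150,0]'; python3 - <<'E'
from h import *
go(.4879,.329,.0767,95.4)
grab('side','s26');crop('s26',170,120,250,190,10,'s26c')
grab('top','t26')
E
```

```text
clock: 28.0
eef_pos: [0.4874, 0.3288, 0.0767]
tool_rot: [-0.047, 0.999, 0.0, 0.0]
ft_force: [0.4, -0.2, 1.2]
grip_width: 0.0471
clock: 28.7
eef_pos: [0.5606, 0.1474, 0.2257]
tool_rot: [-0.048, 0.999, 0.0, 0.001]
ft_force: [-0.2, 1.3, -0.5]
grip_width: 0.0471
t 28.7 pos [0.5606 0.1474 0.2257] head 95.47 j6 0.16 F [-0.2  1.3 -0.5] w 0.0471
shift mm [ 55.3 187.7 148.9] turn 0.011
```

View pics/s26c.png

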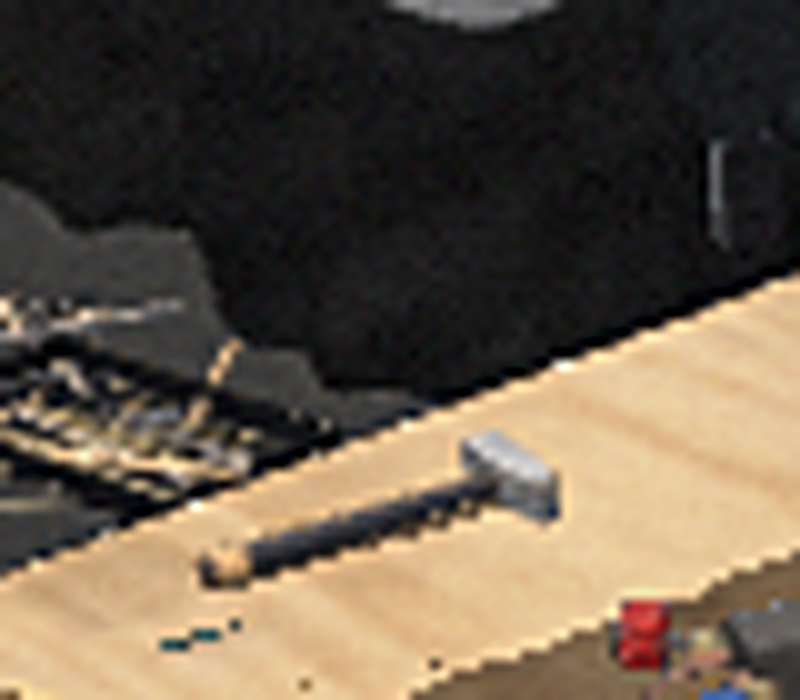

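View pics/t26.png

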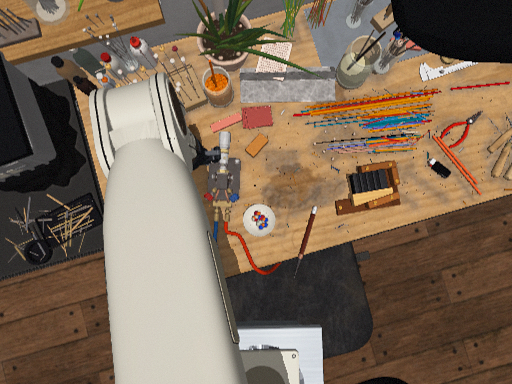

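The side picture shows the hammer flat on the bench, with its head at about (222,168). In the top picture the mould and wedge are tight in the jig at about (371,186), and the bystanders are where they started.

```bash
python3 -c "
from h import *
order.job_done()"
```

```text
the job is handed in; nothing more can be done
```

The job is finished and handed in at about 28.8 s of the 72 s. No verdict was reported.

- **Mould:** I pushed it over with the closed fingers, high on the grooved face. It lies in the jig with the grooves up, at about jig x = 12.5 mm when it landed.
- **Wedge:** I laid the larger wedge with its thin end at about jig x = 22 mm and let go of it. From there I moved it with the hammer only.
- **Hammer:** It took eight taps, drawing back after each one. The thin end is now at about jig x = 70 mm and the straight side at about y = -20 mm. The last two taps, each about 20 N at the wrist, did not move the wedge in the pictures.
- **End state:** The hammer lies flat near where it started, clear of the jig. In the last pictures the mould and wedge look flush and tight. The bystanders show no visible shift.

**Checks that disagreed or were not made:**
- The side camera placed the jig 2 to 4 mm away from where the top camera did. I relied on the top camera, which matched the robot's own position when I placed the wedge.
- The grip on the hammer handle read 10 mm where the description says 13 mm, but it held level throughout.
- I could not measure how hard the wedge presses on the mould. That it holds tight rests on the taps that no longer moved it.
- I judged the mould against the straight cheek by eye and did not measure it.

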